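# Close the reel case and set its colour code

### The job

Close the reel case: tilt the wooden hatch in under the steel lip on the robot's side of the well, lay it flat on the ledges and let it go. Only then set the lock by turning the dials one by one, the white dial's nose to its red dot, the orange dial's to its green dot and the black dial's to its blue dot. Leave the spool and the bottles and tin where they stand.

Things in the scene. Friction and masses are not known exactly. Their poses are not given: they have to be found in the camera images.
- case: Green steel reel case fixed to the bench, 250 (x) by 280 (y) by 64 mm high; origin: centre of its underside, z up, -x side towards the robot. Three dials in a row on its deck at x = -80 mm, y = -84, 0 and 84 mm (which is where varies). Beyond them a square hatch well: opening x -30 to 110, y -70 to 70 mm, with ledges 12 mm wide inside, their tops at z = 44 mm, 20 mm below the deck.
- lip (a point): Middle of the edge of the 4 mm steel lip (z 60 to 64 mm) that bounds the well's opening on the robot's side: case x = -30, y = 0, z = 60 mm (the lip's underside). Below the lip the ledge runs on as a pocket, 16 mm high and 22 mm deep (to case x = -52 mm), 140 mm wide.
- seat (a point): Where the seated hatch's origin should come: case x = 29, y = 0, z = 44 mm. The hatch (150 mm) is longer than the opening (140 mm): tilted about 12 degrees, its robot-side edge goes down and under the lip by about 16 mm, then the far edge is lowered inside the far wall. Flat, it has 6 mm of play in x and 5 mm in y either way.
- hatch: Loose light-wood hatch board, 150 (x) by 130 (y) by 6 mm, about 0.3 kg, lying flat on the bench at the start. Origin: centre of its underside, z up. On its middle stands a black grip bar 12 mm thick (x), 60 mm long (y), from 6 to 36 mm above the underside. It is the same either way round (half turn).
- hatch_handle (a point): Point on the hatch's grip bar, on its middle plane, 28 mm above the hatch's underside (8 mm below the bar's top).
- white_plate: Aluminium plate of the white dial, 78 mm across, 3 mm thick, on the case's deck at any angle. Origin: centre of its underside, on the dial's axis; z up. Coloured 9 mm dots 33 mm from the axis: red along the plate's +x, yellow +y, green -x, blue -y. The dial: a 44 mm skirt up to z 7 mm, then an upright white finger bar, 40 long, 14 wide, z 7 to 37 mm, with a narrow black pointer nose at one end and a black line on top.
- orange_plate: Aluminium plate of the orange dial, 78 mm across, 3 mm thick, on the case's deck at any angle. Origin: centre of its underside, on the dial's axis; z up. Coloured 9 mm dots 33 mm from the axis: red along the plate's +x, yellow +y, green -x, blue -y. The dial: a 44 mm skirt up to z 7 mm, then an upright orange finger bar, 40 long, 14 wide, z 7 to 37 mm, with a narrow black pointer nose at one end and a black line on top.
- black_plate: Aluminium plate of the black dial, 78 mm across, 3 mm thick, on the case's deck at any angle. Origin: centre of its underside, on the dial's axis; z up. Coloured 9 mm dots 33 mm from the axis: red along the plate's +x, yellow +y, green -x, blue -y. The dial: a 44 mm skirt up to z 7 mm, then an upright black finger bar, 40 long, 14 wide, z 7 to 37 mm, with a narrow white pointer nose at one end and a white line on top.
- white_nose (a point): Tip of the white dial's pointer nose, 28.5 mm from the dial's axis.
- orange_nose (a point): Tip of the orange dial's pointer nose, 28.5 mm from the dial's axis.
- black_nose (a point): Tip of the black dial's pointer nose, 28.5 mm from the dial's axis.
- white_dial (a joint): Angle of the white dial (rad): 0 when its nose points to the red dot, growing anticlockwise seen from above (yellow 1.571, green 3.142, blue -1.571). Stops at -2.4 and 3.9; about 0.05 N m of friction, stays where it is left. Its code is red: 0.
- orange_dial (a joint): Angle of the orange dial (rad): 0 when its nose points to the red dot, growing anticlockwise seen from above (yellow 1.571, green 3.142, blue -1.571). Stops at -2.4 and 3.9; about 0.05 N m of friction, stays where it is left. Its code is green: 3.142.
- black_dial (a joint): Angle of the black dial (rad): 0 when its nose points to the red dot, growing anticlockwise seen from above (yellow 1.571, green 3.142, blue -1.571). Stops at -2.4 and 3.9; about 0.05 N m of friction, stays where it is left. Its code is blue: -1.571.
- spool: Bystander: dark wooden spool, 36 mm across, 40 mm high, loose on the case's deck beside the well. Origin: centre of its underside.
- glue: Bystander: small white bottle with a red cap, 34 mm across, 60 mm high, loose on the case's deck on the other side of the well. Origin: centre of its underside.
- varnish: Bystander: tall amber bottle, 60 mm across, 170 mm high, standing on the bench between the case and where the hatch lies. Origin: centre of its underside.
- tin: Bystander: round tin with a blue band, 60 mm across, 80 mm high, standing on the bench close beside the case, on the side away from the hatch. Origin: centre of its underside.
Things that resemble listed ones, but are neither listed nor needed, are in the scene too. Of the things that look like the hatch, take the one that is nearest to the robot's base at the start.

How it is judged:
By the outcome, as a careful person would: the job done as asked, in the order asked, and still so for the second after the job is handed in, with the robot touching nothing.
It also fails if it takes over 70 s, if anything falls off the work surface, if the arm or the gripper's body presses on something with over 40 N, if the wrist force passes 120 N, or if a joint passes its speed limit or range.

### The arm

A 6-joint arm with a two-finger parallel gripper is mounted at the origin on the work surface. World frame = base frame: x ahead of the robot, y to its left, z up, the work surface at z = 0. Lengths are in mm, angles in degrees, forces in N, time in s.
With the tool pointing down it reaches from about 350 to 850 mm from the base axis. Payload 8.1 kg.
Tool frame: the origin (TCP) lies on the centre line of the jaws, within the pads' length; the fingertips stand 8 mm ahead of it and the grasp point (between the pads) lies 11 mm behind it; x points along the fingers, z is the direction in which the jaws open and shut, and the axes are right-handed (so a half turn about x gives the same grasp; the last joint's range is limited). The gripper opens to 85 mm and grips with 20 to 120 N. Pads are 22 mm wide; open, the fingers measure 114 mm over their backs; the gripper's body (76 mm by 85 mm) begins 54 mm behind the grasp point. The pads swing forward as they close: fully open they stand 13 mm farther back than shut.
Start: joints at [-80.237, 7.471, 85.268, -0, 87.261, -4.893], TCP at [151.832, -580.476, 239.292] pointing down, gripper open.
Joint ranges: [-169.43, 169.43], [-51.17, 129.36], [1.28, 143.12], [-76.62, 256.62], [0, 156.53], [-152.29, 152.29]. Speed limits (degrees/s): [136.94, 136.94, 159.86, 180, 180, 180].

### API

Orientations are given as [roll, pitch, yaw] about the fixed x, y, z axes, in that order (R = Rz(yaw) Ry(pitch) Rx(roll)).
In Python, from bench import r, vision, order gives the robot as it stands. The module is installed in compiled form; this text tells all that it offers.
- The arm moves only by the shell command python3 -m jog 'ROWS' [FORCE]. ROWS is JSON, a list of rows, each a list of 3 entries, a list of its own where there are three numbers: the shift along the world's x, y, z in m, then the turn, a rotation vector about the world's x, y, z in rad, then the opening, from -1 (shut) to 1 (fully open). A call has 1 to 5 rows; each row is the pose to reach, as a shift and turn from the pose commanded when the call began; what a row does not reach only later rows make up. A row lasts 1/12 s, in which the tool goes at most 41.7 mm and 7.16 degrees, less where a joint would pass 70% of its speed; a pose out of reach is approached as far as the arm can. A call with a gripper value outside its range is refused whole. The fingers move at their own pace and stop on an object; FORCE is the grip in N (left out, the last holds). Time passes only in rows, so rows that repeat a pose let the fingers close. It gives the time, the measured TCP pose, the force and the opening at its end, in the units of the state.
- r.sense(): the state, without advancing time (a new reading comes with each control period).
- vision.snapshot(name): name is "side" or "top"; returns the picture (420x560x3 uint8, red, green, blue); there is no depth.
- vision.camera_model(name): a dict with "fov_y" (degrees; the focal length in pixels is half the picture's height over the tangent of half this angle, whatever the lens; pixels are square), "cx", "cy" (the principal point, pixels), "world_to_cam" (4x4, takes a point from world to camera coordinates). Camera axes: x right, y down, z forward; pixel columns grow to the right and rows downward; lengths in mm; the calibration is good to about 2 mm. A picture is of the moment at which its call begins. camera_model takes no time and is no camera call.
- order.hand_in(): hands the job in, once; it reports no verdict.
The state is a dict: "time": time; "joint_pos": joint angles; "qd": joint speeds; "joint_efforts": joint torques, N m; "tool_pos": TCP position; "tcp_rot": TCP orientation; "ft_force": force on the tool from outside, world axes, zero at the start; "wrist_torque": the same for the moment, N m; "finger_gap": finger opening in mm.
Only numpy, scipy, OpenCV 4.12 (cv2) and the standard library are available. Lean on these libraries where they do the work, as an engineer would, in place of code of your own. Each camera call takes 0.05 s, during which the arm holds its last target.

## Working session

There is one attempt and no reset: what is moved stays moved. The work goes in short steps, Python scripts to look and compute and a shell command to move; the robot and the scene stay as the last step left them, time stands still between calls to the robot, and variables do not carry over. Pictures are saved under pics/ and viewed, and the job is handed in when it is done.

```bash
mkdir -p pics
cat > h.py <<'E'
import numpy as np, cv2
from bench import r, vision, order
def snap(cam,name,crop=None,scale=1):
    im=vision.snapshot(cam); cv2.imwrite(f'pics/{name}_raw.png',im[:,:,::-1])
    o=im[:,:,::-1]
    if crop: o=o[crop[1]:crop[3],crop[0]:crop[2]]
    if scale!=1: o=cv2.resize(o,None,fx=scale,fy=scale,interpolation=cv2.INTER_CUBIC)
    cv2.imwrite(f'pics/{name}.png',o)
def model(cam):
    m=vision.camera_model(cam); f=210/np.tan(np.radians(m['fov_y']/2)); return f,m['cx'],m['cy'],np.array(m['world_to_cam'])
def proj(cam,p):
    f,cx,cy,T=model(cam); q=(T@np.append(p,1))[:3]; return f*q[0]/q[2]+cx,f*q[1]/q[2]+cy
def back(cam,u,v,z):
    f,cx,cy,T=model(cam); R=T[:3,:3]; c=-R.T@T[:3,3]; d=R.T@np.array([(u-cx)/f,(v-cy)/f,1]); s=(z-c[2])/d[2]; return c+s*d
E
python3 - <<'E'
from h import *
snap('top','t0',None,1.4); snap('side','s0',None,1.4)
for c in ('top','side'):
    f,cx,cy,T=model(c); print(c,f,cx,cy,-T[:3,:3].T@T[:3,3]); print(vision.camera_model(c))
print(r.sense())
E
```

```text
top 461.65033230139727 275.09442112904264 201.47334890706313 [ 423.68718555  -95.11997313 1370.18140033]
{'fov_y': 48.920602087726635, 'cx': 275.09442112904264, 'cy': 201.47334890706313, 'world_to_cam': array([[ 3.02042881e-02, -9.99066595e-01,  3.08810537e-02,
        -1.50141003e+02],
       [-9.90962625e-01, -3.39703251e-02, -1.29765533e-01,
         5.94429228e+02],
       [ 1.30693448e-01, -2.66824945e-02, -9.91063705e-01,
         1.30002588e+03],
       [ 0.00000000e+00,  0.00000000e+00,  0.00000000e+00,
         1.00000000e+00]])}
side 418.81809548877214 279.21335765978375 213.39029117234372 [ 303.47231935  616.64454423 1029.33495884]
{'fov_y': 53.25938026978086, 'cx': 279.21335765978375, 'cy': 213.39029117234372, 'world_to_cam': array([[-9.40134113e-01, -3.40802597e-01, -1.19947374e-03,
         4.96693402e+02],
       [-2.65756119e-01,  7.35306056e-01, -6.23457047e-01,
         2.68973291e+02],
       [ 2.13357761e-01, -5.85814470e-01, -7.81856683e-01,
         1.10128354e+03],
       [ 0.00000000e+00,  0.00000000e+00,  0.00000000e+00,
         1.00000000e+00]])}
{'time': 0.1, 'joint_pos': array([-8.02380914e+01,  7.51053988e+00,  8.53244312e+01, -1.17192630e-03,
        8.72606789e+01, -4.89317839e+00]), 'qd': array([ 0.09223929, -0.09232221, -0.05532568, -0.02078151,  0.06959997,
        0.0177891 ]), 'joint_efforts': array([ 2.27597113e-03, -5.70951176e+01, -5.01942801e+01, -9.34441141e-05,
        8.06154771e-03, -1.37519461e-05]), 'tool_pos': array([ 151.73051399, -579.99619434,  238.33848877]), 'tcp_rot': array([175.80792864,  89.90434277, 100.46307261]), 'ft_force': array([-0.49533337,  0.30095796,  0.38845563]), 'wrist_torque': array([-0.01168791,  0.02275533,  0.02560534]), 'finger_gap': 85.18855604621344}
```

View pics/t0.png

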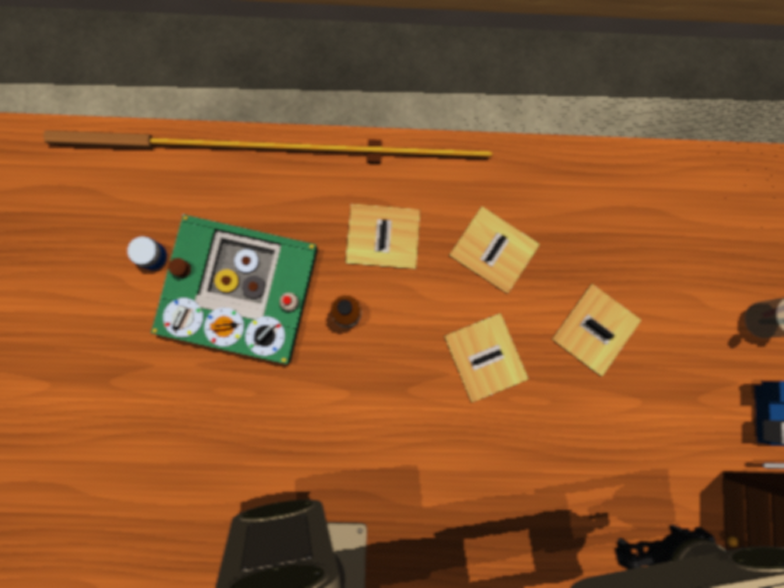

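View pics/s0.png

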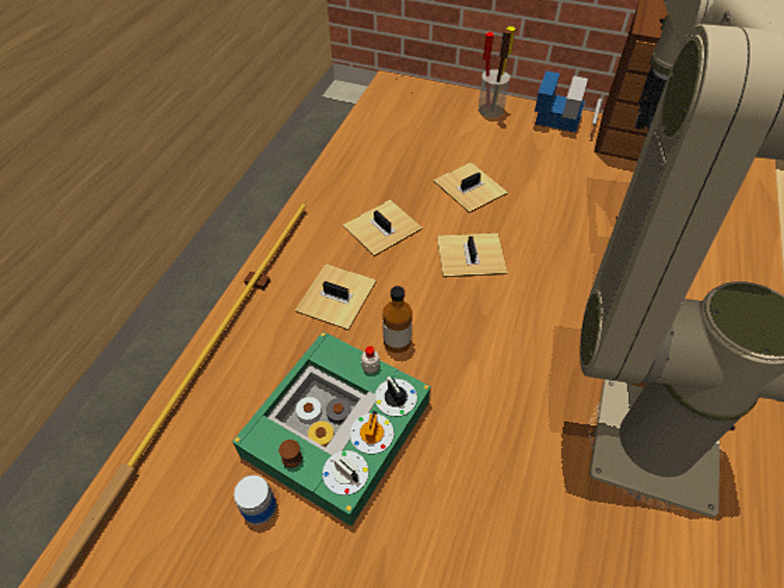

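The top view shows the case at about (235,290) (in 1.4× pixels), four similar boards at (383,236), (495,249), (487,357) and (598,329), varnish at (345,313). Next, enlarged crops.

Run:
```python
import cv2
t=cv2.imread('pics/t0_raw.png'); s=cv2.imread('pics/s0_raw.png')
def c(im,x0,y0,x1,y1,k,n): cv2.imwrite(f'pics/{n}.png',cv2.resize(im[y0:y1,x0:x1],None,fx=k,fy=k,interpolation=cv2.INTER_CUBIC))
c(t,100,145,235,265,5.5,'t0_case'); c(t,300,200,470,300,4.5,'t0_hatch'); c(s,160,230,320,380,4,'s0_case')
from h import *
for u,v in ((383,236),(495,249),(487,357),(598,329)):
    p=back('top',u/1.4,v/1.4,30); print(p,np.hypot(*p[:2]))
```

```text
[ 698.32461301 -123.73496471   30.        ] 709.2020915226847
[ 678.97623805 -361.70979242   30.        ] 769.313138957664
[ 451.20126779 -346.8798961    30.        ] 569.1293757803638
[ 516.62317303 -579.86761133   30.        ] 776.6247160479622
```

View pics/t0_case.png

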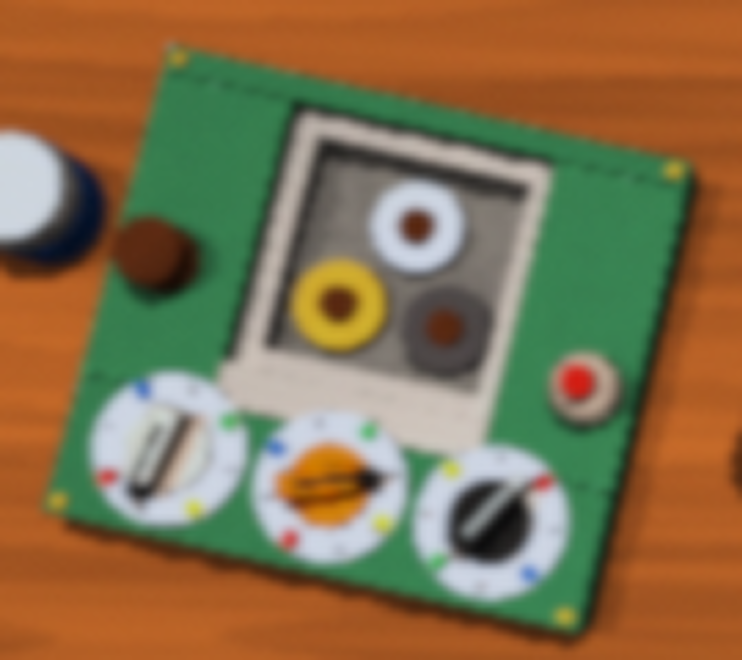

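View pics/t0_hatch.png

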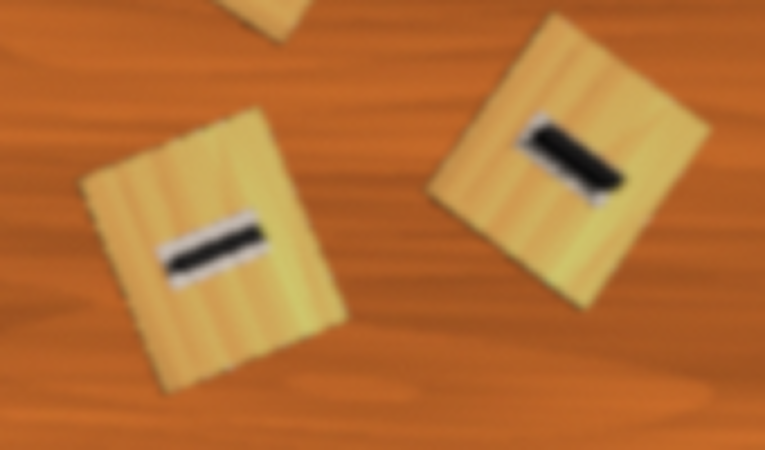

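View pics/s0_case.png

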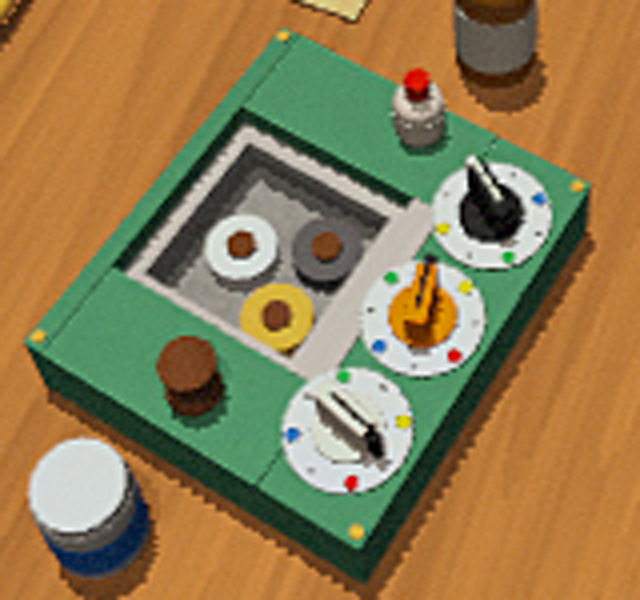

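```bash
cat > fit.py <<'E'
from h import *
from scipy.optimize import least_squares
def fitpose(obs, x0, fixz=True):
    # obs: list of (cam,u,v,local xyz); fit x,y,yaw
    def res(p):
        c,s=np.cos(p[2]),np.sin(p[2]); o=[]
        for cam,u,v,l in obs:
            q=proj(cam,[p[0]+c*l[0]-s*l[1],p[1]+s*l[0]+c*l[1],l[2]]); o+=[q[0]-u,q[1]-v]
        return o
    a=least_squares(res,x0); return a.x,np.array(res(a.x)).reshape(-1,2)
E
python3 - <<'E'
from fit import *
T=lambda x,y:(300+x/4.5,200+y/4.5)
hc=[(80,181),(258,107),(348,319),(167,393)]
P=[back('top',*T(*c),6) for c in hc]
print([np.linalg.norm(P[i]-P[(i+1)%4]).round(1) for i in range(4)], np.mean(P,0))
loc=[(75,65,6),(75,-65,6),(-75,-65,6),(-75,65,6)]
x,e=fitpose([('top',*T(*c),l) for c,l in zip(hc,loc)],[450,-347,0]); print('hatch',x,np.degrees(x[2]),e.round(2).tolist())
C=lambda x,y:(100+x/5.5,145+y/5.5)
cc=[(172,47),(693,165),(583,632),(48,515)]
P=[back('top',*C(*c),64) for c in cc]
print([np.linalg.norm(P[i]-P[(i+1)%4]).round(1) for i in range(4)])
loc=[(125,140,64),(125,-140,64),(-125,-140,64),(-125,140,64)]
ob=[('top',*C(*c),l) for c,l in zip(cc,loc)]
x,e=fitpose(ob,[550,100,0]); print('case top',x,np.degrees(x[2]),e.round(2).tolist())
S=lambda x,y:(160+x/4,230+y/4)
sc=[(284,31),(590,186),(363,543),(29,342)]
loc=[(125,-140,64),(-125,-140,64),(-125,140,64),(125,140,64)]
os_=[('side',*S(*c),l) for c,l in zip(sc,loc)]
x2,e=fitpose(os_,[550,100,0]); print('case side',x2,np.degrees(x2[2]),e.round(2).tolist())
x,e=fitpose(ob+os_,[550,100,0]); print('both',x,np.degrees(x[2]))
np.save('case.npy',x)
print('ang of dials')
c,s=np.cos(x[2]),np.sin(x[2])
for n,ly in (('L',84),('M',0),('R',-84)):
    w=np.array([x[0]-80*c-ly*s,x[1]-80*s+ly*c,67]); u=proj('top',w); v=proj('side',w)
    print(n,w,((np.array(u)-[100,145])*5.5).round(),((np.array(v)-[160,230])*4).round())
E
```

```text
[np.float64(128.6), np.float64(149.7), np.float64(128.9), np.float64(147.9)] [ 450.52275895 -350.05244592    6.        ]
hatch [ 4.50542563e+02 -3.50055902e+02  4.13374021e-01] 23.684586761804535 [[-0.39, -0.26], [0.2, -0.11], [0.23, -0.02], [-0.03, 0.37]]
[np.float64(278.3), np.float64(247.1), np.float64(278.1), np.float64(249.1)]
case top [ 5.72024697e+02  1.71986316e+02 -1.85136216e-01] -10.607523789593667 [[-0.18, -0.14], [0.51, -0.5], [0.15, 0.46], [-0.47, 0.13]]
case side [ 5.71110327e+02  1.77199435e+02 -1.87200966e-01] -10.725825277107157 [[-0.19, -1.86], [1.37, -1.26], [0.15, 1.91], [-1.28, -0.02]]
both [ 5.71701157e+02  1.74718170e+02 -1.86186091e-01] -10.667677195073999
ang of dials
L [508.63319558 272.07541048  67.        ] [169. 453.] [352. 424.]
M [493.08376613 189.52715039  67.        ] [330. 489.] [426. 312.]
R [477.53433668 106.9788903   67.        ] [491. 524.] [494. 209.]
```

Run:
```python
from h import *
from scipy.spatial.transform import Rotation as R
s=r.sense(); Rm=R.from_euler('xyz',s['tcp_rot'],degrees=True).as_matrix(); print(Rm.round(3)); 
z=Rm[:,2]; print('jaw yaw',np.degrees(np.arctan2(z[1],z[0])))
for n,u,v,zz in (('varnish top',345,306,170),('tin',143,251,80),('spool',150,252,0)):
    print(n,back('top',u/1.4,v/1.4,zz))
C=lambda x,y:(100+x/5.5,145+y/5.5)
k=np.load('case.npy')
for n,x,y,zz in (('spool',153,250,104),('glue',577,381,124)):
    p=back('top',*C(x,y),zz); d=p[:2]-k[:2]; c,q=np.cos(k[2]),np.sin(k[2]); print(n,p,'case',d[0]*c+d[1]*q,-d[0]*q+d[1]*c)
t=cv2.imread('pics/t0_raw.png'); sd=cv2.imread('pics/s0_raw.png')
a=cv2.resize(t[205:265,110:210],None,fx=8,fy=8,interpolation=cv2.INTER_LANCZOS4); cv2.imwrite('pics/t0_d.png',a)
a=cv2.resize(sd[260:360,225:305],None,fx=6,fy=6,interpolation=cv2.INTER_LANCZOS4); cv2.imwrite('pics/s0_d.png',a)
```

```text
[[-0.     0.967  0.253]
 [ 0.002  0.253 -0.967]
 [-1.     0.    -0.002]]
jaw yaw -75.34485021505955
varnish top [534.48800502 -54.10822475 170.        ]
tin [639.93323747 357.0901694   80.        ]
spool [651.71396348 370.24061784   0.        ]
spool [607.31723378 276.49425929 104.        ] case 16.160536602485262 106.61010441145332
glue [546.67315928  59.83665098 124.        ] case -3.329471018985398 -117.52905462759487
```

View pics/t0_d.png

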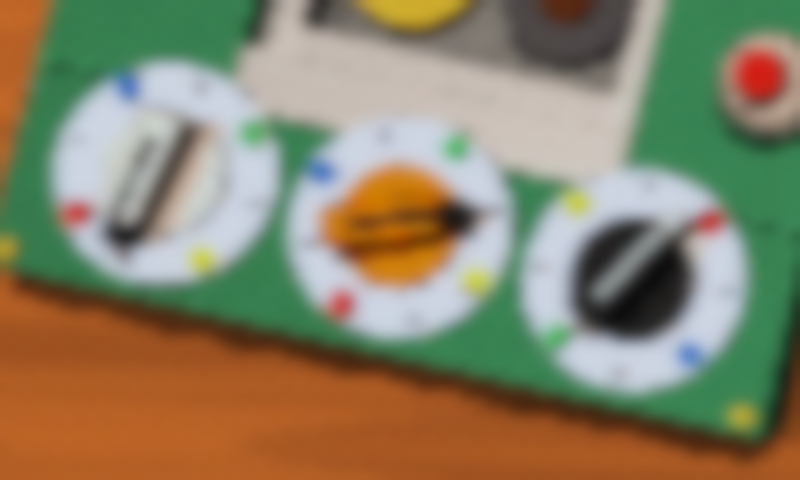

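View pics/s0_d.png

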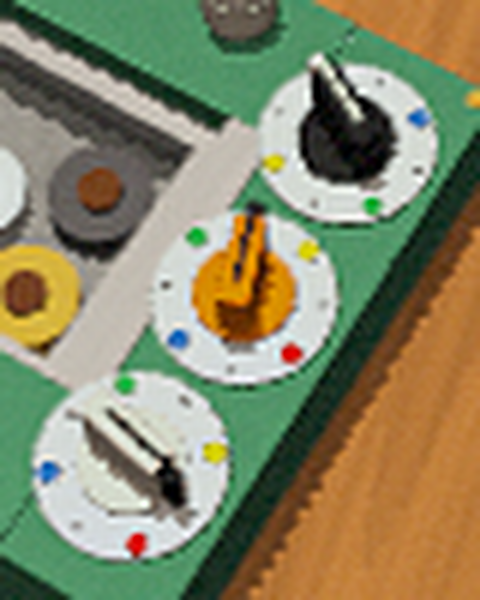

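Nearest board: pose (450.5, −350, yaw 23.7°), 128×150 as expected. Moving above it.

```bash
python3 -m jog '[[[0.02,0.0154,-0.008],[0,0,0.115],0.2],[[0.04,0.0308,-0.016],[0,0,0.23],0.2],[[0.06,0.0462,-0.024],[0,0,0.345],0.2],[[0.08,0.0616,-0.032],[0,0,0.46],0.2],[[0.1,0.077,-0.04],[0,0,0.575],0.2]]' 60
```

```text
time: 0.52
tool_pos: [252.4, -502.4, 198.4]
tcp_rot: [153.5, 89.9, 111.4]
ft_force: [-0.2, -0.3, -0.9]
finger_gap: 51.1
```

```bash
python3 -m jog '[[[0.02,0.0154,-0.008],[0,0,0.115],0.2],[[0.04,0.0308,-0.016],[0,0,0.23],0.2],[[0.06,0.0462,-0.024],[0,0,0.345],0.2],[[0.08,0.0616,-0.032],[0,0,0.46],0.2],[[0.1,0.077,-0.04],[0,0,0.575],0.2]]' 60
```

```text
time: 0.93
tool_pos: [352.5, -425.3, 158.5]
tcp_rot: [133.5, 90.0, 124.4]
ft_force: [0.9, -0.6, -0.1]
finger_gap: 51.5
```

```bash
python3 -m jog '[[[0.02,0.0154,-0.008],[0,0,0.115],0.0],[[0.04,0.0308,-0.016],[0,0,0.23],0.0],[[0.06,0.0462,-0.024],[0,0,0.345],0.0],[[0.08,0.0616,-0.032],[0,0,0.46],0.0],[[0.0987,0.0764,-0.04],[0,0,0.578],0.0]]' 60
```

```text
time: 1.35
tool_pos: [451.3, -348.8, 118.5]
tcp_rot: [106.7, 90.0, 130.7]
ft_force: [0.2, 0.1, 0.1]
finger_gap: 43.0
```

```bash
cat >> h.py <<'E'
from scipy.spatial.transform import Rotation as RR
def st():
    s=r.sense(); M=RR.from_euler('xyz',s['tcp_rot'],degrees=True).as_matrix(); z=M[:,2]
    print('t',round(s['time'],2),'tcp',s['tool_pos'].round(1),'jawyaw',np.degrees(np.arctan2(z[1],z[0])).round(2),'app',M[:,0].round(3),'F',s['ft_force'].round(1),'gap',s['finger_gap'].round(1),'j',s['joint_pos'].round(1))
    return s,M
E
python3 - <<'E'
from h import *
st(); snap('top','t1',(270,190,440,310),4.5); snap('side','s1',(270,120,400,220),6)
for z in (118,17): print(proj('top',[451.3,-348.8,z]),proj('side',[451.3,-348.8,z]))
E
```

```text
Traceback (most recent call last):
  File "h.py", line 18, in st
    print('t',round(s['time'],2),'tcp',s['tool_pos'].round(1),'jawyaw',np.degrees(np.arctan2(z[1],z[0])).round(2),'app',M[:,0].round(3),'F',s['ft_force'].round(1),'gap',s['finger_gap'].round(1),'j',s['joint_pos'].round(1))
                                                                                                                                                                         ^^^^^^^^^^^^^^^^^^^^^
AttributeError: 'float' object has no attribute 'round'
```

```bash
sed -i "s/s\['finger_gap'\].round(1)/round(s['finger_gap'],1)/" h.py
python3 - <<'E'
from h import *
st(); snap('top','t1',(270,190,440,310),4.5); snap('side','s1',(270,100,400,220),5)
for z in (118,17): print(proj('top',[451.3,-348.8,z]),proj('side',[451.3,-348.8,z]))
E
```

```text
t 1.35 tcp [ 451.3 -348.8  118.5] jawyaw 24.0 app [-0.     0.001 -1.   ] F [0.2 0.1 0.1] gap 43.0 j [-42.9   8.1  97.5   0.   74.4 -66.9]
(np.float64(354.6359165439641), np.float64(254.50295142843063)) (np.float64(340.33941493782066), np.float64(155.50572740876515))
(np.float64(347.67919211541596), np.float64(255.05228744688264)) (np.float64(336.89984109206284), np.float64(177.78957326187316))
```

View pics/t1.png

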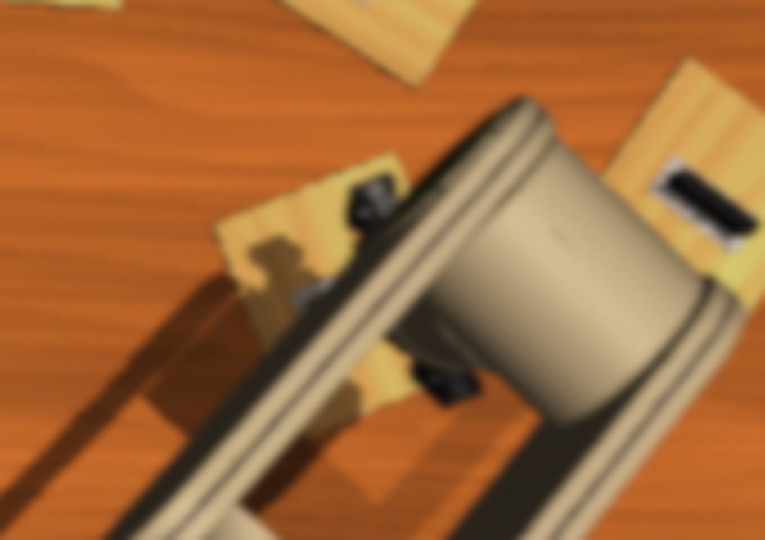

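View pics/s1.png

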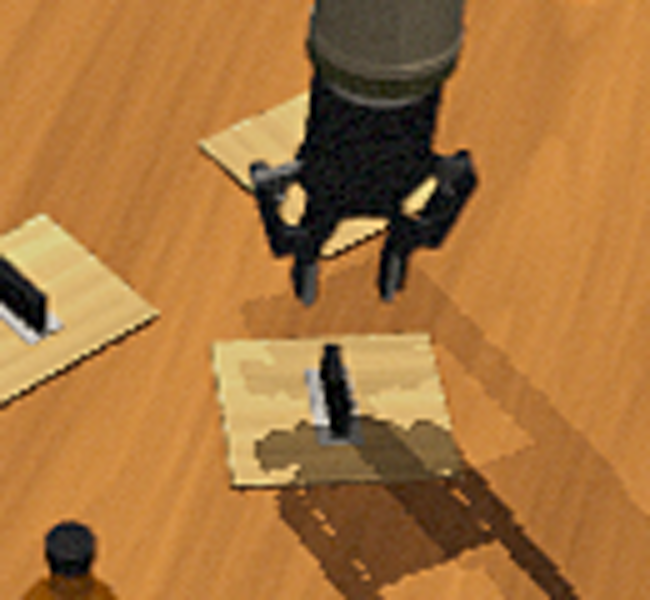

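Side view: the jaws (tips at (305,300) and (393,300) in the crop) straddle the bar at (338,395), aligned with it. Descending.

```bash
python3 -m jog '[[[0,0,-0.025],[0,0,0],0],[[0,0,-0.05],[0,0,0],0],[[0,0,-0.07],[0,0,-0.005],0],[[0,0,-0.085],[0,0,-0.005],0],[[0,0,-0.095],[0,0,-0.005],0]]' 60
```

```text
time: 1.87
tool_pos: [449.0, -349.4, 22.0]
tcp_rot: [117.5, 89.8, 140.8]
ft_force: [0.2, -0.1, -0.1]
finger_gap: 42.4
```

```bash
python3 -m jog '[[[0,0,-0.004],[0,0,0],0],[[0,0,-0.006],[0,0,0],0],[[0,0,-0.006],[0,0,0],-1],[[0,0,-0.006],[0,0,0],-1],[[0,0,-0.006],[0,0,0],-1]]' 60
```

```text
time: 2.28
tool_pos: [451.4, -350.9, 19.8]
tcp_rot: [-64.5, 89.9, -41.1]
ft_force: [0.5, -1.1, -3.7]
finger_gap: 10.7
```

```bash
python3 -m jog '[[[0,0,0],[0,0,0],-1],[[0,0,0],[0,0,0],-1]]' 60; python3 -c "
from h import *; st()"
```

```text
time: 2.45
tool_pos: [451.4, -350.9, 19.8]
tcp_rot: [-66.9, 89.9, -43.5]
ft_force: [-1.7, 0.8, 5.9]
finger_gap: 10.8
t 2.45 tcp [ 451.4 -350.9   19.8] jawyaw 23.38 app [ 0.002 -0.002 -1.   ] F [-1.7  0.8  5.9] gap 10.8 j [-43.   15.4 100.6  -0.   63.9 -66.4]
```

```bash
python3 -m jog '[[[0,0,0.02],[0,0,0],-1],[[0,0,0.06],[0,0,0],-1],[[0,0,0.1],[0,0,0],-1],[[0,0,0.14],[0,0,0],-1],[[0,0,0.18],[0,0,0],-1]]' 80
python3 - <<'E'
from h import *
st(); snap('side','s2',(260,40,430,220),4)
E
```

```text
time: 2.87
tool_pos: [449.8, -349.4, 199.3]
tcp_rot: [114.5, 89.9, 137.9]
ft_force: [-0.6, -1.0, -3.9]
finger_gap: 10.5
t 2.87 tcp [ 449.8 -349.4  199.3] jawyaw 23.38 app [-0.001  0.001 -1.   ] F [-0.6 -1.  -3.9] gap 10.5 j [-43.    4.1  93.1  -0.   82.9 -66.4]
```

View pics/s2.png

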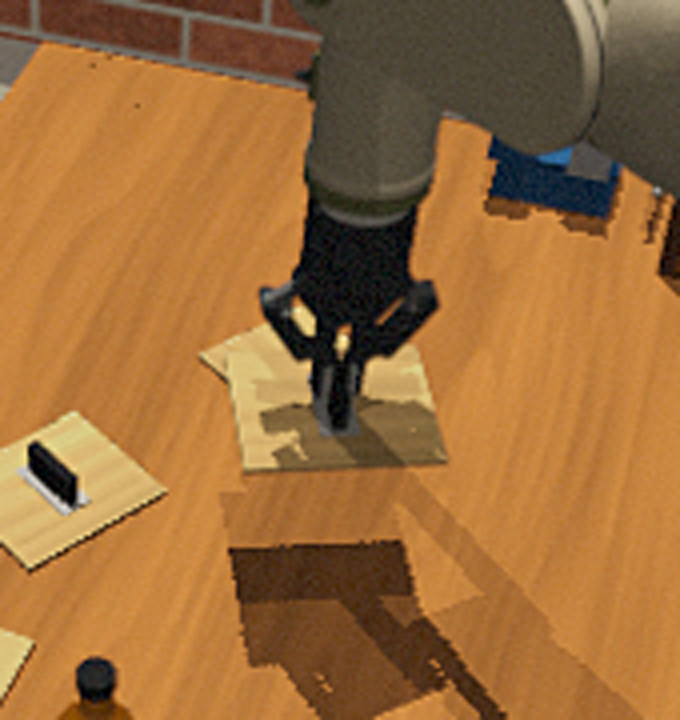

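Run:
```python
from fit import *
L=[(-80,84,67),(-80,0,67),(-80,-84,67)]
t=[(130.7,226.5),(160.06,233.5),(189.4,240.0)]; s=[(246.8,337.7),(265.7,309.4),(283,283.7)]
ot=[('top',*a,l) for a,l in zip(t,L)]; os_=[('side',*a,l) for a,l in zip(s,L)]
for o in (ot,os_,ot+os_):
    x,e=fitpose(o,[571,174,-.18]); print(x[:2],np.degrees(x[2]),e.round(2).tolist())
x=np.array([573,174,np.radians(-10.65)]); np.save('case.npy',x)
c,q=np.cos(x[2]),np.sin(x[2])
print('ex',c,q,'ey',-q,c)
for lx,ly in ((29,0),(-30,0)): print(x[0]+c*lx-q*ly,x[1]+q*lx+c*ly)
```

```text
[573.0258289  173.89601792] -11.100709994324513 [[0.12, 0.12], [-0.01, -0.17], [-0.12, 0.05]]
[572.12725313 178.79654348] -11.061291812095982 [[0.08, -0.17], [-0.02, 0.1], [-0.07, 0.09]]
[572.65659351 176.51034792] -11.04496825790309 [[-0.81, 0.25], [-0.93, -0.06], [-1.03, 0.13], [0.26, -1.12], [0.12, -0.77], [0.03, -0.71]]
ex 0.9827744470593314 -0.18480905336921546 ey 0.18480905336921546 0.9827744470593314
601.5004589647206 168.64053745229276
543.5167665882201 179.54427160107647
```

```bash
python3 -m jog '[[[0.002,0.005,0.03],[0,0,-0.02],-1],[[0.008,0.02,0.06],[0,0,-0.06],-1],[[0.015,0.05,0.08],[0,0,-0.1],-1],[[0.023,0.082,0.085],[0,0,-0.14],-1],[[0.033,0.115,0.085],[0,0,-0.18],-1]]' 80
```

```text
time: 3.33
tool_pos: [484.2, -234.8, 285.7]
tcp_rot: [-45.8, 89.8, -33.0]
ft_force: [0.8, 0.1, -4.9]
finger_gap: 10.9
```

```bash
python3 -m jog '[[[0.01,0.034,0],[0,0,-0.04],-1],[[0.02,0.068,0],[0,0,-0.08],-1],[[0.03,0.102,0],[0,0,-0.12],-1],[[0.04,0.136,0],[0,0,-0.16],-1],[[0.05,0.17,0],[0,0,-0.2],-1]]' 80
```

```text
time: 3.75
tool_pos: [533.3, -63.3, 282.5]
tcp_rot: [169.8, 89.9, 171.2]
ft_force: [0.7, -0.1, -3.6]
finger_gap: 10.7
```

```bash
python3 -m jog '[[[0.01,0.034,0],[0,0,-0.04],-1],[[0.02,0.068,0],[0,0,-0.08],-1],[[0.03,0.102,0],[0,0,-0.12],-1],[[0.04,0.136,0],[0,0,-0.16],-1],[[0.05,0.165,0],[0,0,-0.19],-1]]' 80; python3 -c "
from h import *; st()"
```

```text
time: 4.17
tool_pos: [583.2, 102.4, 282.3]
tcp_rot: [177.3, 89.9, 167.9]
ft_force: [0.1, 0.6, -4.0]
finger_gap: 10.8
t 4.17 tcp [583.2 102.4 282.3] jawyaw -9.36 app [-0.001  0.    -1.   ] F [ 0.1  0.6 -4. ] gap 10.8 j [ 5.   5.5 82.9  0.  91.6 14.3]
```

```bash
python3 -m jog '[[[0.01,0.02,-0.01],[-0.01,-0.05,-0.007],-1],[[0.02,0.04,-0.03],[-0.02,-0.1,-0.014],-1],[[0.03,0.055,-0.05],[-0.03,-0.155,-0.021],-1],[[0.04,0.062,-0.07],[-0.04,-0.206,-0.028],-1],[[0.042,0.0635,-0.08],[-0.04,-0.206,-0.028],-1]]' 80
python3 - <<'E'
from h import *
st(); snap('side','s3',(150,180,350,380),4); snap('top','t3',(90,120,260,270),4.5)
E
```

```text
time: 4.58
tool_pos: [623.2, 165.2, 198.5]
tcp_rot: [-1.4, 78.2, -12.1]
ft_force: [-1.1, 0.2, -4.8]
finger_gap: 10.6
t 4.58 tcp [623.2 165.2 198.5] jawyaw -10.72 app [ 0.201 -0.043 -0.979] F [-1.1  0.2 -4.8] gap 10.6 j [13.1  6.  91.9 -5.3 71.4 25. ]
```

View pics/s3.png

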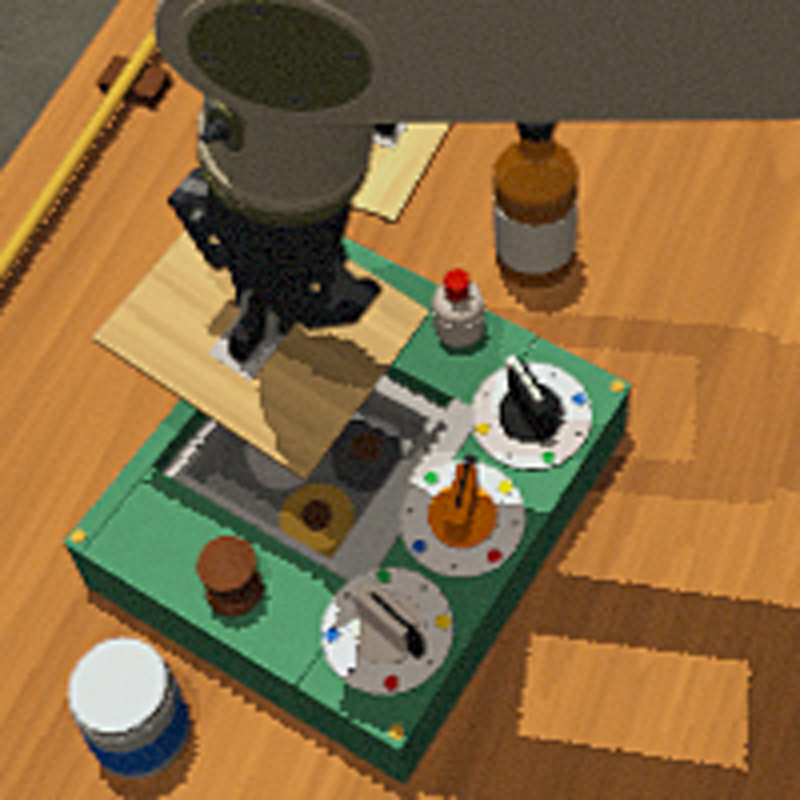

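View pics/t3.png

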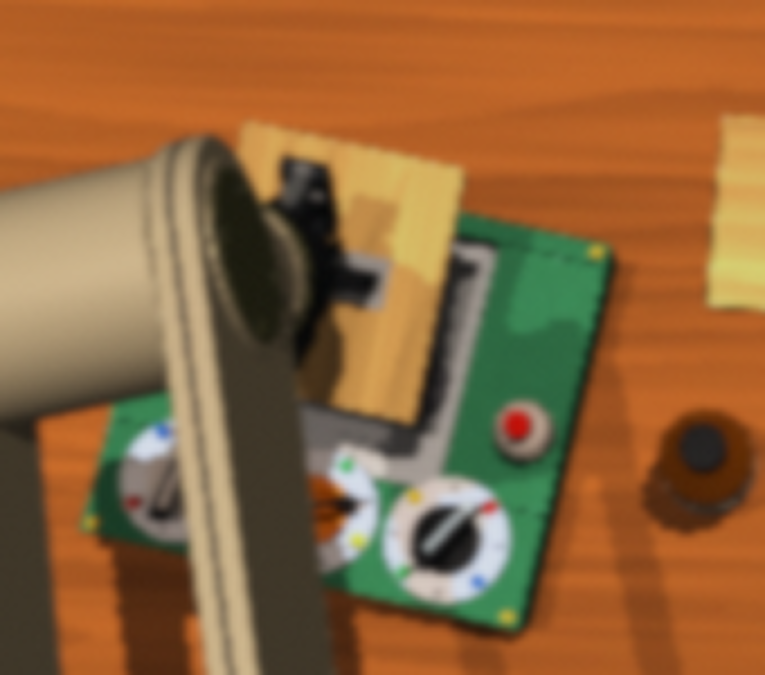

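Run:
```python
from h import *
from scipy.optimize import least_squares
s,M=st()
ez=-M[:,0]; ex=M[:,2]; ey=np.cross(ez,ex); tcp=s['tool_pos']
S=lambda x,y:(150+x/4,180+y/4); T=lambda x,y:(90+x/4.5,120+y/4.5)
ob=[('side',*S(93,340),(75,65,6)),('side',*S(308,478),(-75,65,6)),('side',*S(432,310),(-75,-65,6)),
 ('top',*T(240,122),(75,65,6)),('top',*T(465,168),(75,-65,6)),('top',*T(417,425),(-75,-65,6))]
h=19
def P(l,o=(0,0,0)): return tcp+ex*(l[0]+o[0])+ey*(l[1]+o[1])+ez*(l[2]-h+o[2])
for c,u,v,l in ob:
    p=proj(c,P(l)); print(c,l,'obs-pred',np.round([u-p[0],v-p[1]],2))
```

```text
t 4.68 tcp [622.8 163.3 199.2] jawyaw -10.76 app [ 0.196 -0.044 -0.98 ] F [-0.9 -0.  -3.7] gap 10.1 j [12.9  6.1 91.8 -5.2 71.8 24.9]
side (75, 65, 6) obs-pred [-0.99  3.5 ]
side (-75, 65, 6) obs-pred [-0.53  2.64]
side (-75, -65, 6) obs-pred [-0.43  2.53]
top (75, 65, 6) obs-pred [-1.5   0.91]
top (75, -65, 6) obs-pred [-0.76  0.1 ]
top (-75, -65, 6) obs-pred [0.49 0.53]
```

Run:
```python
from fit import *
L=[(-80,84,67),(-80,0,67),(-80,-84,67)]
t=[(130.7,226.5),(160.06,233.5),(189.4,240.0)]; s=[(246.8,337.7),(265.7,309.4),(283,283.7)]
ot=[('top',a[0]+.6,a[1]-.5,l) for a,l in zip(t,L)]; os_=[('side',a[0]+.65,a[1]-2.9,l) for a,l in zip(s,L)]
for o in (ot,os_,ot+os_):
    x,e=fitpose(o,[571,174,-.18]); print(x[:2],np.degrees(x[2]),e.round(2).tolist())
```

```text
[574.47753989 172.31561841] -11.10035650481542 [[0.13, 0.12], [-0.01, -0.17], [-0.12, 0.05]]
[573.42526833 171.07157299] -11.020079975368386 [[0.21, -0.39], [-0.03, 0.13], [-0.2, 0.34]]
[573.86760114 171.64892431] -11.048678967846788 [[0.37, 0.37], [0.25, 0.07], [0.14, 0.26], [-0.08, -0.23], [-0.28, 0.29], [-0.43, 0.49]]
```

```bash
python3 -m jog '[[[0.001,-0.001,-0.02],[-0.003,-0.015,-0.005],-1],[[0.0013,-0.0014,-0.045],[-0.003,-0.015,-0.005],-1],[[0.0013,-0.0014,-0.07],[-0.003,-0.015,-0.005],-1],[[0.0013,-0.0014,-0.09],[-0.003,-0.015,-0.005],-1],[[0.0013,-0.0014,-0.095],[-0.003,-0.015,-0.005],-1]]' 80
python3 - <<'E'
from h import *
snap('side','s4',(150,180,350,380),4); st()
E
```

```text
time: 5.1
tool_pos: [624.9, 160.2, 105.0]
tcp_rot: [-1.5, 77.5, -12.8]
ft_force: [-1.3, -0.3, -5.3]
finger_gap: 10.1
t 5.15 tcp [625.2 160.4 105.6] jawyaw -11.22 app [ 0.212 -0.048 -0.976] F [-1.7 -0.3 -4. ] gap 10.6 j [12.8 10.4 97.3 -6.2 61.  26.5]
```

View pics/s4.png

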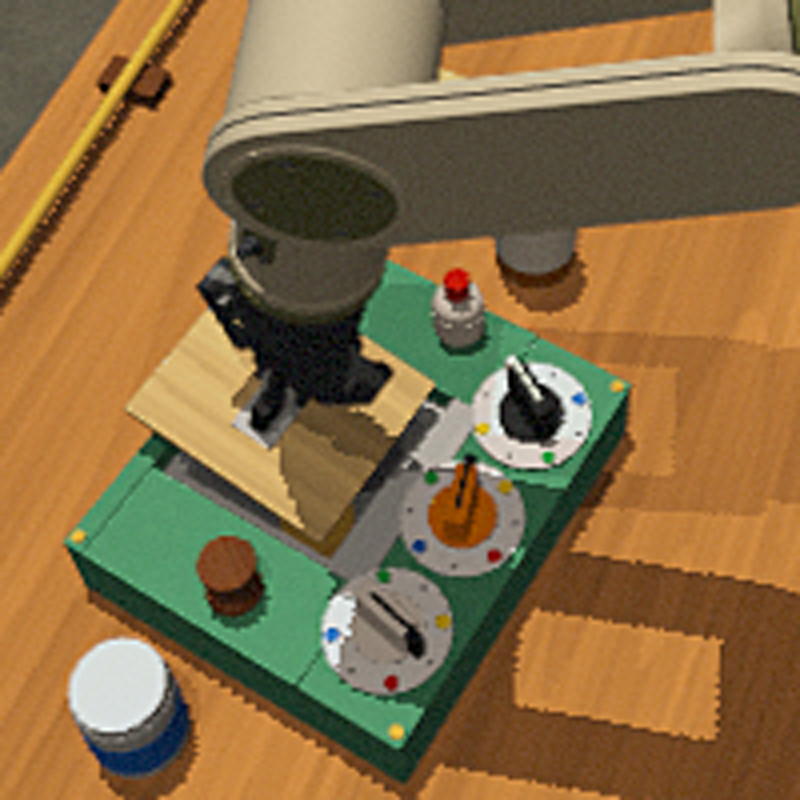

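```bash
python3 -m jog '[[[0,0.001,-0.007],[0,0,0],-1],[[0,0.0012,-0.013],[0,0,0],-1],[[0,0.0012,-0.019],[0,0,0],-1],[[0,0.0012,-0.024],[0,0,0],-1],[[0,0.0012,-0.024],[0,0,0],-1]]' 80
python3 - <<'E'
from h import *
st()
snap('side','s5',(180,230,290,340),7); st();
E
```

```text
time: 5.57
tool_pos: [626.3, 163.1, 83.4]
tcp_rot: [-1.0, 77.2, -12.2]
ft_force: [0.1, 0.1, -4.6]
finger_gap: 10.6
t 5.57 tcp [626.3 163.1  83.4] jawyaw -11.15 app [ 0.217 -0.047 -0.975] F [ 0.1  0.1 -4.6] gap 10.6 j [13.1 12.  98.1 -6.4 58.4 27. ]
t 5.62 tcp [626.4 163.2  83.8] jawyaw -11.15 app [ 0.217 -0.047 -0.975] F [-0.1 -0.  -4.1] gap 10.4 j [13.1 12.  98.1 -6.4 58.5 27. ]
```

View pics/s5.png

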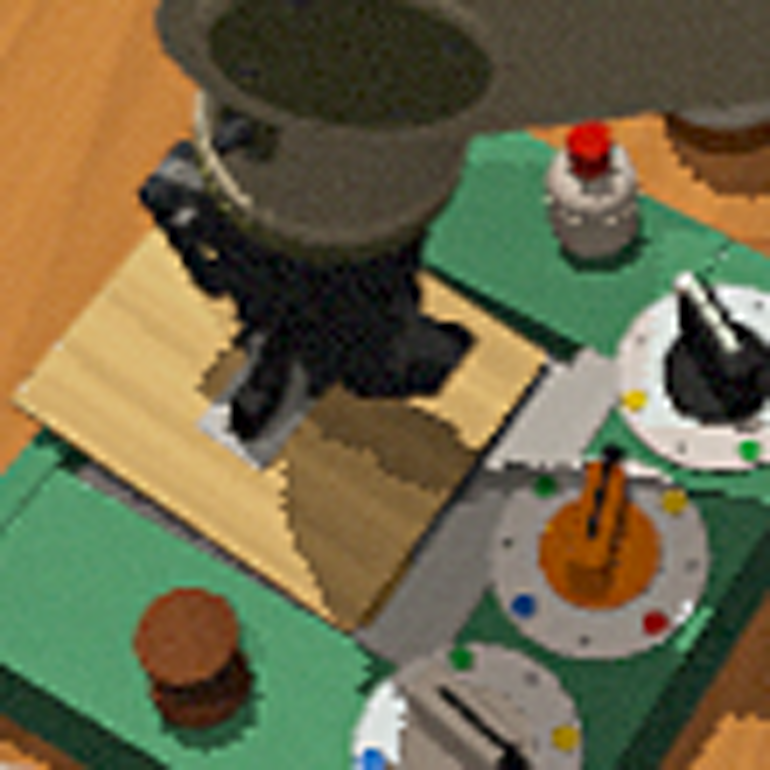

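Run:
```python
from h import *
k=np.array([573.9,171.7,np.radians(-11.05)]); np.save('case.npy',k); c,q=np.cos(k[2]),np.sin(k[2])
def case(p): d=p[:2]-k[:2]; return np.round([d[0]*c+d[1]*q,-d[0]*q+d[1]*c],1)
S=lambda x,y:(180+x/7+.65,230+y/7-2.9)
for n,x,y,z in (('near E top',355,630,55),('far E top',548,362,55),('far+y',15,400,88),('lip near corner',375,655,64),('glue-side lip corner',597,350,64)):
    print(n,case(back('side',*S(x,y),z)))
s,M=st(); print(case(s['tool_pos']))
w=lambda x,y,z:np.array([k[0]+c*x-q*y,k[1]+q*x+c*y,z])
for l in ((-30,70,64),(-30,-70,64),(110,70,64),(110,-70,64)):
    p=np.array(proj('side',w(*l)))+[-.65,2.9]; print(l,((p-[180,230])*7).round())
```

```text
near E top [-17.5  63.1]
far E top [-17.7 -63.3]
far+y [128.   64.3]
lip near corner [-31.9  70.1]
glue-side lip corner [-33.8 -72.9]
t 5.62 tcp [626.4 163.2  83.8] jawyaw -11.15 app [ 0.217 -0.047 -0.975] F [-0.1 -0.  -4.1] gap 10.4 j [13.1 12.  98.1 -6.4 58.5 27. ]
[53.2  1.7]
(-30, 70, 64) [371. 652.]
(-30, -70, 64) [584. 351.]
(110, 70, 64) [ 56. 467.]
(110, -70, 64) [281. 190.]
```

```bash
python3 -m jog '[[[0,0,-0.0015],[0,0,0],-1],[[0,0,-0.003],[0,0,0],-1],[[0,0,-0.003],[0,0,0],-1]]' 80; python3 -c "
from h import *; st()"
```

```text
time: 5.87
tool_pos: [626.9, 163.3, 81.3]
tcp_rot: [-0.8, 77.1, -12.0]
ft_force: [-0.2, 0.4, -3.5]
finger_gap: 10.7
t 5.87 tcp [626.9 163.3  81.3] jawyaw -11.15 app [ 0.218 -0.047 -0.975] F [-0.2  0.4 -3.5] gap 10.7 j [13.1 12.2 98.1 -6.4 58.1 27.1]
```

```bash
python3 -m jog '[[[-0.006,0.0012,0],[0,0,0],-1],[[-0.012,0.0023,0],[0,0,0],-1],[[-0.018,0.0035,0],[0,0,0],-1],[[-0.023,0.0045,0],[0,0,0],-1],[[-0.0275,0.0053,0],[0,0,0],-1]]' 80
python3 - <<'E'
from h import *
snap('side','s6',(180,230,290,340),7); st()
E
```

```text
time: 6.28
tool_pos: [598.5, 168.8, 81.3]
tcp_rot: [-0.9, 77.1, -12.0]
ft_force: [0.4, 0.2, -3.8]
finger_gap: 10.4
t 6.33 tcp [597.8 168.9  81.1] jawyaw -11.13 app [ 0.217 -0.046 -0.975] F [ 0.8  0.  -3.7] gap 10.4 j [ 14.3   8.5 102.3  -6.7  57.8  28.5]
```

View pics/s6.png

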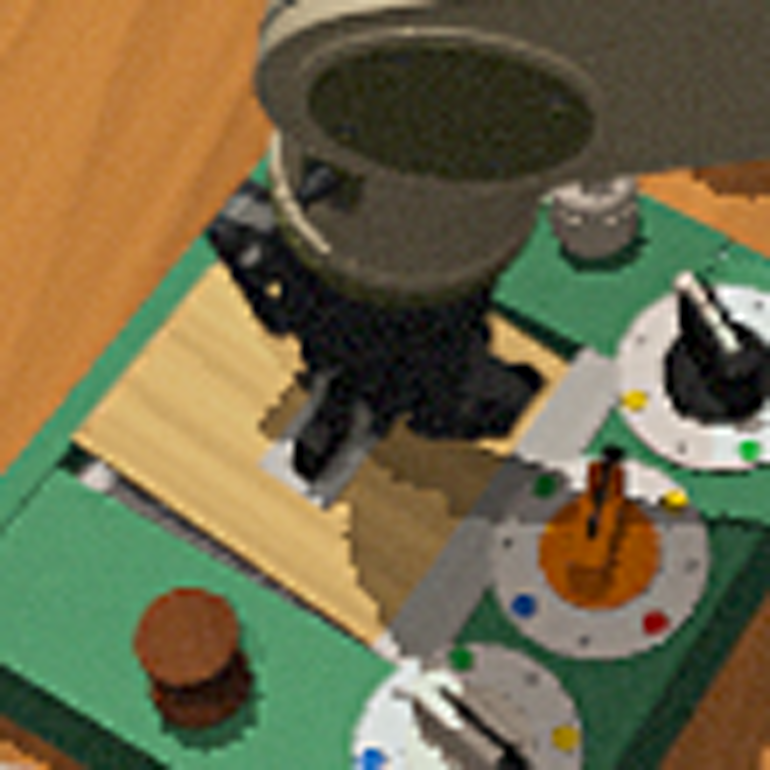

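```bash
python3 -m jog '[[[0.0018,-0.0004,-0.004],[0.0107,0.0546,0],-1],[[0.0034,-0.0007,-0.008],[0.0213,0.1092,0],-1],[[0.0048,-0.001,-0.012],[0.032,0.1638,0],-1],[[0.006,-0.0012,-0.0158],[0.0427,0.2184,0],-1],[[0.006,-0.0012,-0.0158],[0.0427,0.2184,0],-1]]' 80
python3 - <<'E'
from h import *
snap('side','s7',(180,230,290,340),7); st()
E
```

```text
time: 6.75
tool_pos: [606.2, 166.6, 64.8]
tcp_rot: [-87.0, 89.8, -98.2]
ft_force: [0.3, 0.4, -4.1]
finger_gap: 10.4
t 6.8 tcp [606.1 166.8  64.9] jawyaw -11.22 app [ 0.002 -0.005 -1.   ] F [-0.4 -0.6 -4.5] gap 10.4 j [10.9 19.9 89.7 -0.3 70.4 22.2]
```

View pics/s7.png

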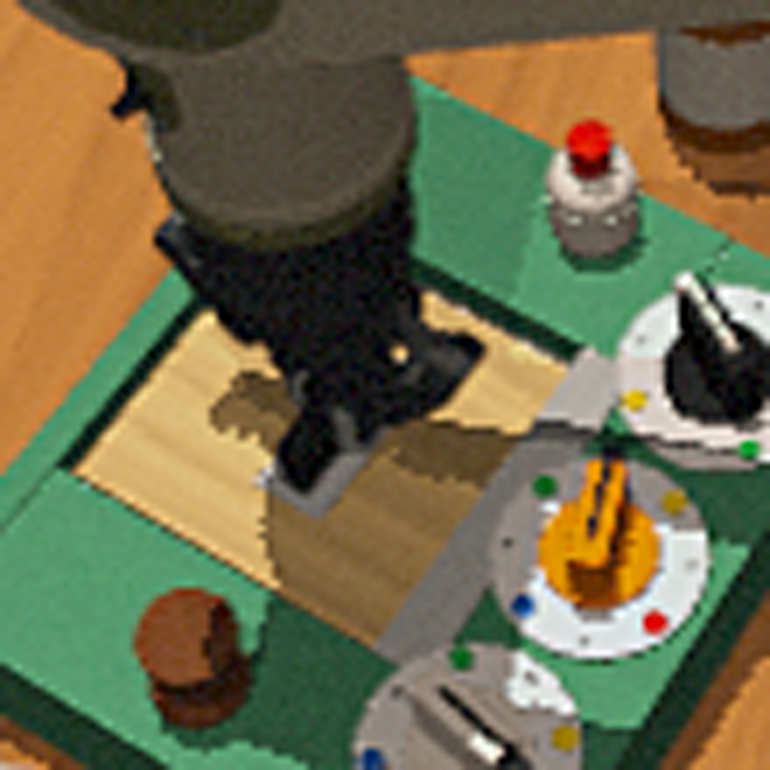

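```bash
python3 -m jog '[[[0,0,-0.001],[0,0,0],-1],[[0,0,-0.002],[0,0,0],-1]]' 80; python3 -m jog '[[[0,0,0],[0,0,0],-1]]' 80
```

```text
time: 6.97
tool_pos: [605.4, 167.4, 63.8]
tcp_rot: [-39.2, 89.7, -50.3]
ft_force: [0.4, -0.7, 1.0]
finger_gap: 10.2
time: 7.05
tool_pos: [605.4, 167.5, 64.1]
tcp_rot: [-38.6, 89.7, -49.8]
ft_force: [0.4, -1.1, -3.0]
finger_gap: 10.0
```

```bash
python3 -m jog '[[[0,0,-0.001],[0,0,0],-1],[[0,0,-0.001],[0,0,0],-1]]' 80;  python3 -c "
from h import *; st()"
```

```text
time: 7.22
tool_pos: [605.5, 167.5, 63.9]
tcp_rot: [-40.2, 89.7, -51.3]
ft_force: [-2.6, -1.8, 4.9]
finger_gap: 10.4
t 7.22 tcp [605.5 167.5  63.9] jawyaw -11.13 app [ 0.003 -0.004 -1.   ] F [-2.6 -1.8  4.9] gap 10.4 j [10.9 19.8 89.9 -0.3 70.1 22.2]
```

```bash
python3 -m jog '[[[-0.002,0.0004,0.0005],[0,0,0],-1],[[-0.002,0.0004,0.0005],[0,0,0],-1],[[-0.002,0.0004,0.0005],[0,0,0],-0.3],[[-0.002,0.0004,0.0005],[0,0,0],-0.2],[[-0.002,0.0004,0.0005],[0,0,0],-0.2]]' 80;  python3 -c "
from h import *; st()"
```

```text
time: 7.63
tool_pos: [603.2, 167.8, 62.9]
tcp_rot: [-56.0, 89.7, -67.1]
ft_force: [0.1, -0.3, -0.2]
finger_gap: 34.1
t 7.63 tcp [603.2 167.8  62.9] jawyaw -11.14 app [ 0.002 -0.004 -1.   ] F [ 0.1 -0.3 -0.2] gap 34.1 j [11.  19.7 90.2 -0.3 70.1 22.2]
```

```bash
python3 -m jog '[[[0,0,0.01],[0,0,0],-0.2],[[0,0,0.04],[0,0,0],-0.2],[[0,0,0.08],[0,0,0],-0.2],[[0,0,0.11],[0,0,0],-0.2],[[0,0,0.13],[0,0,0],-0.2]]';  python3 - <<'E'
from h import *
st()
snap('side','s8',(180,230,310,360),6)
E
```

```text
time: 8.05
tool_pos: [604.8, 168.1, 198.2]
tcp_rot: [-13.3, 89.6, -24.4]
ft_force: [0.7, 0.2, 0.9]
finger_gap: 34.2
t 8.05 tcp [604.8 168.1 198.2] jawyaw -11.15 app [ 0.007 -0.003 -1.   ] F [0.7 0.2 0.9] gap 34.2 j [11.  12.6 83.8 -0.3 83.2 22.2]
```

View pics/s8.png

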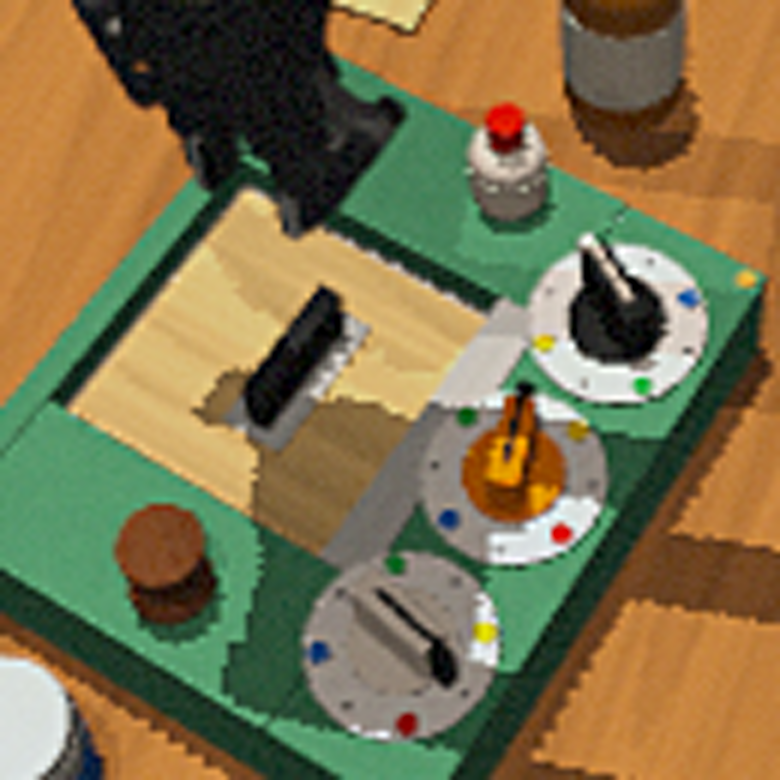

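Hatch lies flat in the well, robot-side edge under the lip, bar at (293,355). Now measuring the dial angles with an overlay fit.

```bash
cat > dial.py <<'E'
from h import *
BI={'top':np.array([-.6,.5]),'side':np.array([-.65,2.9])}
k=np.load('case.npy'); c,q=np.cos(k[2]),np.sin(k[2])
def w(x,y,z): return np.array([k[0]+c*x-q*y,k[1]+q*x+c*y,z])
AX={'white':w(-80,84,64),'orange':w(-80,0,64),'black':w(-80,-84,64)}
def pp(cam,p): return np.array(proj(cam,p))+BI[cam]
def ov(raw,cam,name,dial,ang,red,K=12,half=25):
    im=cv2.imread(raw); a=AX[dial]; ctr=pp(cam,a+[0,0,20]); o=(ctr-half).round().astype(int)
    cr=cv2.resize(im[o[1]:o[1]+2*half,o[0]:o[0]+2*half],None,fx=K,fy=K,interpolation=cv2.INTER_CUBIC)
    raw_=cr.copy()
    P=lambda r,t,z:tuple(((pp(cam,a+[r*np.cos(t),r*np.sin(t),z])-o+.5)*K-.5).round().astype(int).tolist())
    A=np.radians(ang)
    def PL(l,x,y): return P(np.hypot(x,y),A+np.arctan2(y,x),l)
    for zz,col in ((37,(255,0,255)),(7,(255,255,0))):
        pts=np.array([PL(zz,20,7),PL(zz,-20,7),PL(zz,-20,-7),PL(zz,20,-7)]); cv2.polylines(cr,[pts],True,col,1)
    cv2.line(cr,PL(37,0,0),PL(37,28.5,0),(255,0,255),1)
    for i,col in enumerate(((0,0,255),(0,255,255),(0,255,0),(255,0,0))): cv2.circle(cr,P(33,np.radians(red+90*i),3),8,col,1)
    cv2.imwrite(f'pics/{name}.png',np.hstack([raw_,cr])[:, :])
E
python3 - <<'E'
from dial import *
for d,a,rd in (('white',148,115),('orange',-82,143.5),('black',-45,-53)):
    T=[]
    for cam,rw in (('top','t0'),('side','s0')):
        ov(f'pics/{rw}_raw.png',cam,f'x_{cam}',d,a,rd,8,25); T.append(cv2.imread(f'pics/x_{cam}.png'))
    cv2.imwrite(f'pics/ov_{d}.png',cv2.resize(np.vstack(T),None,fx=.74,fy=.74,interpolation=cv2.INTER_AREA))
E
```

```text
(no output)
```

View pics/ov_white.png

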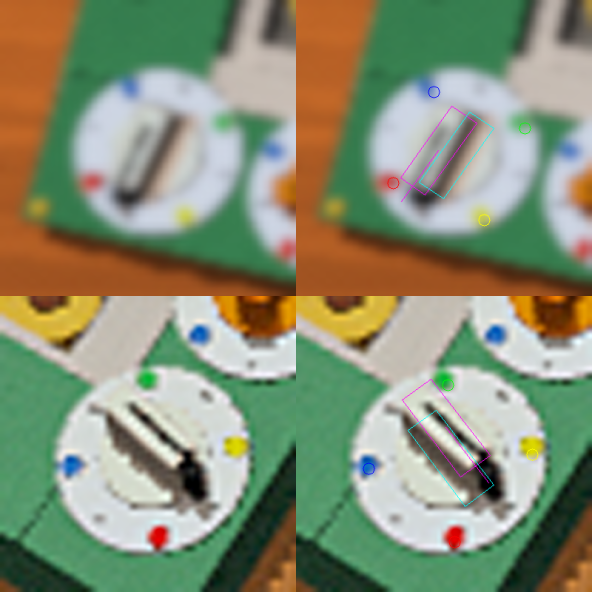

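View pics/ov_orange.png

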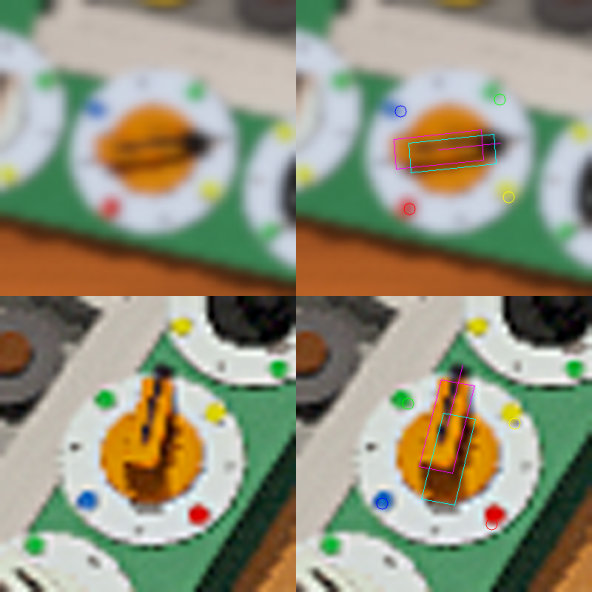

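View pics/ov_black.png

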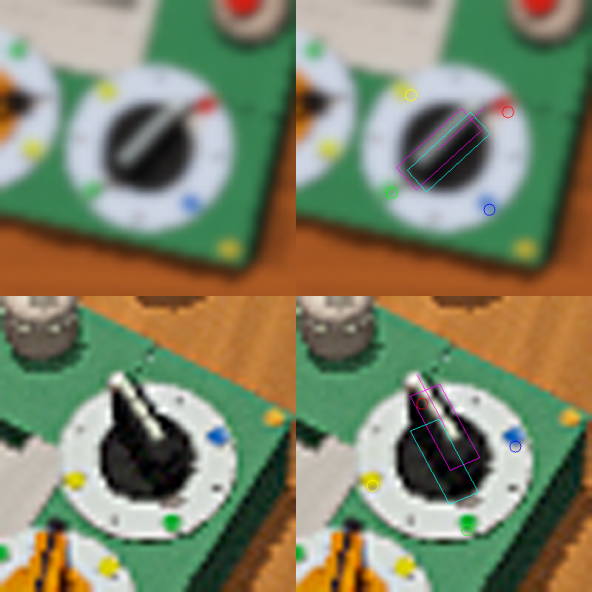

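```bash
python3 - <<'E'
from dial import *
for cam,rw in (('side','s0'),('top','t0')):
    im=cv2.imread(f'pics/{rw}_raw.png'); L=[]
    for d in AX:
        o=(pp(cam,AX[d]+[0,0,20])-16).round().astype(int); print(cam,d,o)
        L.append(cv2.resize(im[o[1]:o[1]+32,o[0]:o[0]+32],(256,256),interpolation=cv2.INTER_CUBIC))
    cv2.imwrite(f'pics/z_{cam}.png',np.hstack(L))
E
python3 -c "
import cv2,numpy as np
cv2.imwrite('pics/z.png',np.vstack([cv2.imread('pics/z_side.png'),cv2.imread('pics/z_top.png')]))"
```

```text
side white [230 319]
side orange [249 291]
side black [267 265]
top white [113 210]
top orange [143 217]
top black [173 224]
```

View pics/z.png

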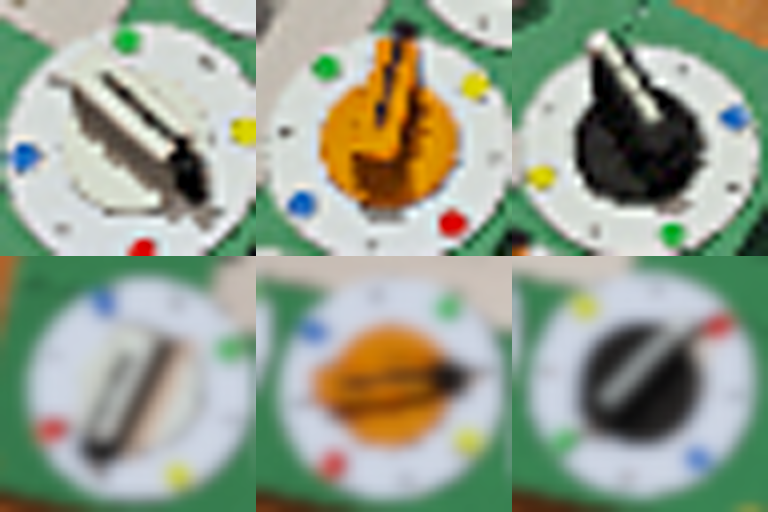

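Run:
```python
from dial import *
O={'side':dict(white=(230,319),orange=(249,291),black=(267,265)),'top':dict(white=(113,210),orange=(143,217),black=(173,224))}
def B(cam,d,x,y,z):
    u=O[cam][d][0]+(x+.5)/8-.5-BI[cam][0]; v=O[cam][d][1]+(y+.5)/8-.5-BI[cam][1]; return back(cam,u,v,z)
lines=dict(side=dict(white=((103,75),(184,149)),orange=((124,120),(146,40)),black=((143,115),(91,40))),
 top=dict(white=((130,99),(98,192)),orange=((89,129),(189,121)),black=((95,144),(188,69))))
dots=dict(side=dict(white=dict(g=(127,40),y=(245,131),r=(142,247),b=(25,157)),orange=dict(g=(71,68),y=(219,87),r=(197,223),b=(46,204)),black=dict(y=(29,177),g=(160,234),b=(223,119))),
 top=dict(white=dict(b=(104,46),g=(232,92),r=(52,174),y=(180,219)),orange=dict(b=(59,75),g=(193,50),r=(79,209),y=(214,184)),black=dict(y=(73,50),r=(207,69),g=(53,184),b=(187,204))))
off=dict(r=0,y=90,g=180,b=-90)
for d in AX:
    for cam in ('side','top'):
        a,b=[B(cam,d,*p,101) for p in lines[cam][d]]; m=(a+b)/2-AX[d]
        y=np.degrees(np.arctan2(*(b-a)[1::-1]))
        P={n:B(cam,d,*p,67) for n,p in dots[cam][d].items()}
        cen=(P['y']+P['b'])/2
        rs=[(np.degrees(np.arctan2(*(p-cen)[1::-1]))-off[n]+180)%360-180 for n,p in P.items()]
        rr=np.degrees(np.angle(np.mean(np.exp(1j*np.radians(rs)))))
        print(d,cam,'nose yaw',y.round(1),'len',np.linalg.norm(b-a).round(1),'mid off',m[:2].round(1),'red',rr.round(1),np.round(rs,1),'plate ctr-ax',(cen-AX[d])[:2].round(1),'joint',((y-rr+180)%360-180).round(1))
```

```text
white side nose yaw 157.4 len 33.3 mid off [-4.4  0.6] red 116.8 [117.  116.9 116.2 116.9] plate ctr-ax [ 1.4 -1.9] joint 40.6
white top nose yaw 165.1 len 33.2 mid off [-5.1  1.8] red 117.1 [117.2 116.6 117.4 117.2] plate ctr-ax [2.1 2.2] joint 48.0
orange side nose yaw -83.0 len 27.6 mid off [ 1.8 -7.6] red 147.0 [147.4 146.6 147.4 146.6] plate ctr-ax [ 1.3 -2.5] joint 129.9
orange top nose yaw -83.5 len 33.9 mid off [ 1.8 -6.2] red 147.3 [147.1 147.7 147.4 147.1] plate ctr-ax [2.2 2. ] joint 129.1
black side nose yaw -39.2 len 32.1 mid off [ 6.8 -7.9] red -51.4 [-51.4 -51.5 -51.4] plate ctr-ax [ 1.6 -3.1] joint 12.2
black top nose yaw -48.7 len 40.2 mid off [ 7.8 -6.7] red -50.9 [-50.9 -50.8 -51.  -50.9] plate ctr-ax [2.2 2.1] joint 2.2
```

```bash
python3 -m jog '[[[-0.015,0.016,0],[0,0,0.115],-0.2],[[-0.03,0.033,0],[0,0,0.23],-0.2],[[-0.046,0.05,0],[0,0,0.345],-0.2],[[-0.062,0.068,0],[0,0,0.46],-0.2],[[-0.078,0.085,0],[0,0,0.575],-0.2]]' 25
```

```text
time: 8.52
tool_pos: [524.6, 253.4, 193.4]
tcp_rot: [-52.0, 89.7, -29.9]
ft_force: [0.3, 0.1, -0.4]
finger_gap: 34.3
```

```bash
python3 -m jog '[[[-0.005,0.006,-0.01],[0,0,0.115],-0.2],[[-0.01,0.012,-0.02],[0,0,0.23],-0.2],[[-0.0145,0.0163,-0.03],[0,0,0.345],-0.2],[[-0.0145,0.0163,-0.04],[0,0,0.46],-0.2],[[-0.0145,0.0163,-0.05],[0,0,0.575],-0.2]]' 25
```

```text
time: 8.93
tool_pos: [510.5, 269.5, 143.0]
tcp_rot: [-53.3, 89.7, 1.8]
ft_force: [-0.3, -0.2, -0.2]
finger_gap: 34.4
```

```bash
python3 -m jog '[[[0,0,-0.01],[0,0,0.1],-0.4],[[0,0,-0.02],[0,0,0.2],-0.4],[[0,0,-0.02],[0,0,0.246],-0.4]]' 25;  python3 - <<'E'
from h import *
st()
snap('side','s9',(170,270,310,400),5.5)
snap('top','t9',(60,150,240,280),4.2)
E
```

```text
time: 9.18
tool_pos: [509.5, 268.5, 120.8]
tcp_rot: [-79.4, 89.9, -10.3]
ft_force: [-0.6, 0.2, -0.7]
finger_gap: 25.7
t 9.18 tcp [509.5 268.5 120.8] jawyaw 69.16 app [ 0.001 -0.    -1.   ] F [-0.6  0.2 -0.7] gap 25.7 j [ 22.7   8.7  96.6  -0.   74.6 -46.4]
```

View pics/s9.png

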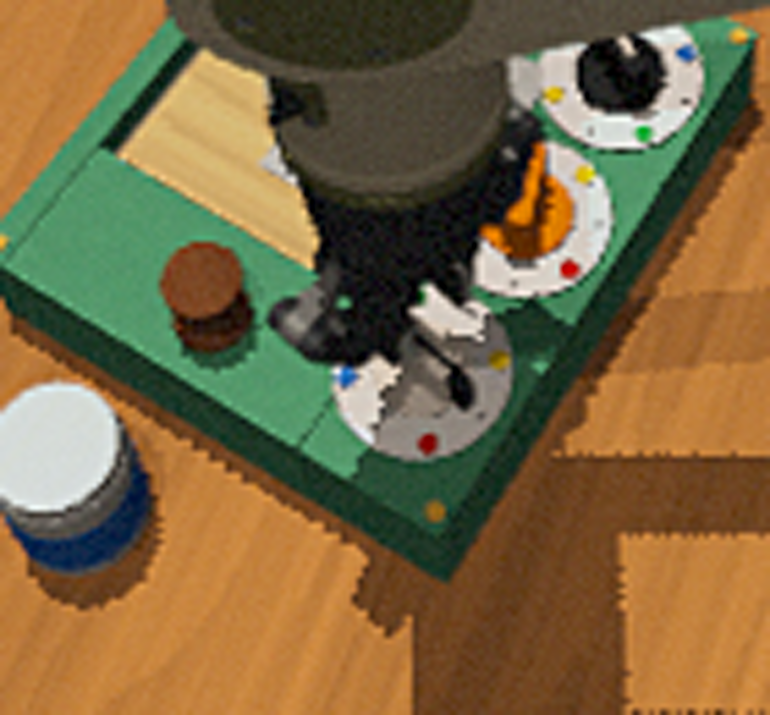

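View pics/t9.png

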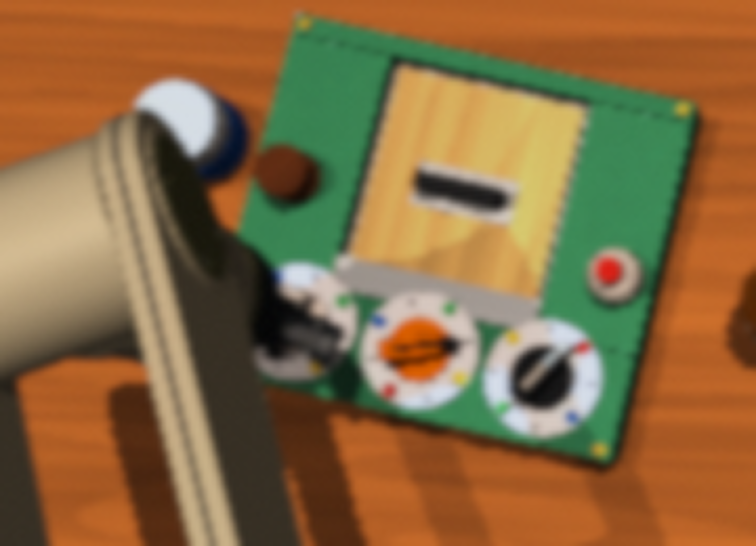

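```bash
python3 -m jog '[[[0.002,0.001,-0.008],[0,0,0],-0.3],[[0.002,0.001,-0.016],[0,0,0],-0.3],[[0.002,0.001,-0.024],[0,0,0],-0.3],[[0.002,0.001,-0.031],[0,0,0],-0.3],[[0.002,0.001,-0.036],[0,0,0],-0.3]]' 25; python3 -c "
from h import *; st()"
```

```text
time: 9.7
tool_pos: [512.2, 269.7, 85.4]
tcp_rot: [-60.9, 89.8, 7.9]
ft_force: [-0.6, 0.2, -0.2]
finger_gap: 30.3
t 9.7 tcp [512.2 269.7  85.4] jawyaw 68.8 app [ 0.003  0.    -1.   ] F [-0.6  0.2 -0.2] gap 30.3 j [ 22.7  11.3  97.7  -0.   70.9 -46.1]
```

```bash
python3 -m jog '[[[0,0,0],[0,0,0],-1],[[0,0,0],[0,0,0],-1],[[0,0,0],[0,0,0],-1],[[0,0,0],[0,0,0],-1]]' 25
python3 - <<'E'
from h import *
s,M=st(); print(s['wrist_torque'])
snap('side','s10',(170,270,310,400),5.5)
E
```

```text
time: 10.03
tool_pos: [512.4, 271.4, 85.7]
tcp_rot: [-29.9, 89.7, 38.9]
ft_force: [5.1, 9.2, -13.7]
finger_gap: 13.1
t 10.03 tcp [512.4 271.4  85.7] jawyaw 68.83 app [ 0.004  0.003 -1.   ] F [  5.1   9.2 -13.7] gap 13.1 j [ 22.8  11.3  97.6   0.1  70.8 -46.1]
[ 1.43056697 -0.77394237 -0.03599086]
```

View pics/s10.png

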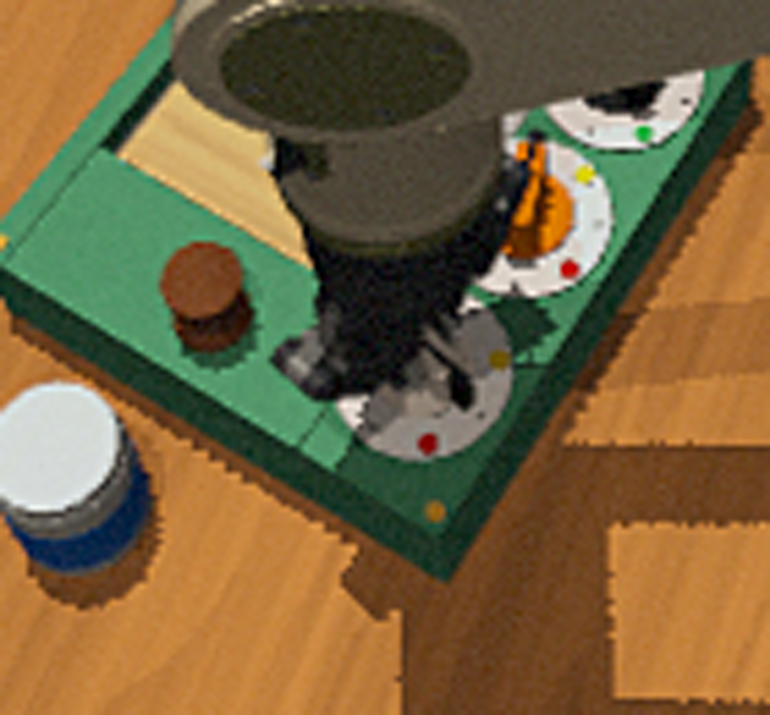

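```bash
python3 -m jog '[[[0.0008,0.002,-0.0005],[0,0,0],-1],[[0.0008,0.002,-0.0005],[0,0,-0.08],-1],[[0.0008,0.002,-0.0005],[0,0,-0.18],-1],[[0.0008,0.002,-0.0005],[0,0,-0.28],-1],[[0.0008,0.002,-0.0005],[0,0,-0.38],-1]]' 25
python3 - <<'E'
from h import *
s,M=st(); print(s['wrist_torque'])
E
```

```text
time: 10.5
tool_pos: [512.2, 271.2, 85.6]
tcp_rot: [-113.4, 89.8, -66.7]
ft_force: [-4.2, -2.9, -1.9]
finger_gap: 13.3
t 10.5 tcp [512.2 271.2  85.6] jawyaw 46.77 app [ 0.001 -0.003 -1.   ] F [-4.2 -2.9 -1.9] gap 13.3 j [ 22.9  11.5  97.4  -0.2  71.1 -23.8]
[-0.54776823  0.84203664  0.10194256]
```

```bash
python3 -m jog '[[[-0.0005,-0.0005,0],[0,0,-0.1],-1],[[-0.0005,-0.0005,0],[0,0,-0.2],-1],[[-0.0005,-0.0005,0],[0,0,-0.3],-1],[[-0.0005,-0.0005,0],[0,0,-0.345],-1],[[-0.0005,-0.0005,0],[0,0,-0.345],-1]]' 25
python3 - <<'E'
from h import *
s,M=st(); print(s['wrist_torque'])
E
```

```text
time: 10.92
tool_pos: [511.8, 270.9, 85.6]
tcp_rot: [-103.9, 89.8, -76.8]
ft_force: [-4.8, -2.8, -2.8]
finger_gap: 13.4
t 10.92 tcp [511.8 270.9  85.6] jawyaw 27.16 app [ 0.001 -0.004 -1.   ] F [-4.8 -2.8 -2.8] gap 13.4 j [23.  11.5 97.4 -0.2 71.2 -4.1]
[-0.40439181  0.95062433 -0.01657275]
```

```bash
python3 -m jog '[[[0,0,0],[0,0,0],-0.3],[[0,0,0],[0,0,0],-0.3],[[0,0,0.01],[0,0,0],-0.3],[[0,0,0.03],[0,0,0],-0.3],[[0,0,0.05],[0,0,0],-0.3]]' 25
python3 - <<'E'
from h import *
s,M=st()
E
```

```text
time: 11.33
tool_pos: [513.1, 271.5, 137.6]
tcp_rot: [-58.2, 89.7, -30.9]
ft_force: [1.9, -0.3, 0.2]
finger_gap: 30.2
t 11.33 tcp [513.1 271.5 137.6] jawyaw 27.34 app [ 0.004 -0.002 -1.   ] F [ 1.9 -0.3  0.2] gap 30.2 j [23.   8.4 95.1 -0.2 76.4 -4.3]
```

```bash
python3 -m jog '[[[-0.005,-0.027,0],[0,0,-0.1],-0.3],[[-0.01,-0.054,0],[0,0,-0.2],-0.3],[[-0.016,-0.08,0],[0,0,-0.3],-0.3],[[-0.0161,-0.0825,-0.005],[0,0,-0.354],-0.3],[[-0.0161,-0.0825,-0.01],[0,0,-0.354],-0.3]]' 25
python3 - <<'E'
from h import *
s,M=st()
snap('side','s11',(170,230,320,390),4.5)
E
```

```text
time: 11.75
tool_pos: [498.2, 188.0, 128.4]
tcp_rot: [-30.0, 89.6, -23.2]
ft_force: [0.4, -0.0, 0.2]
finger_gap: 29.7
t 11.75 tcp [498.2 188.  128.4] jawyaw 6.79 app [ 0.006 -0.003 -1.   ] F [ 0.4 -0.   0.2] gap 29.7 j [ 15.3   1.4 103.5  -0.3  74.8   8.6]
```

View pics/s11.png

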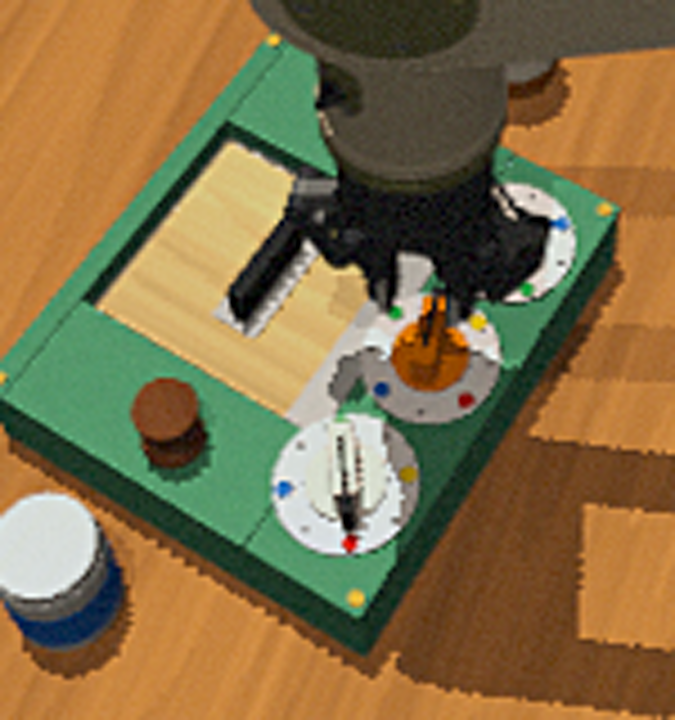

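White's nose points at the red dot (348,543). Descending on orange.

```bash
python3 -m jog '[[[0,0,-0.01],[0,0,0],-0.3],[[0,0,-0.02],[0,0,0],-0.3],[[0,0,-0.03],[0,0,0],-0.3],[[0,0,-0.04],[0,0,0],-0.3],[[0,0,-0.04],[0,0,0],-0.3]]' 25; python3 -c "
from h import *
st()"
```

```text
time: 12.22
tool_pos: [494.9, 188.9, 83.0]
tcp_rot: [-118.0, 89.7, -110.9]
ft_force: [-0.5, -0.1, 0.2]
finger_gap: 30.0
t 12.22 tcp [494.9 188.9  83. ] jawyaw 7.08 app [-0.002 -0.005 -1.   ] F [-0.5 -0.1  0.2] gap 30.0 j [ 15.5   4.5 105.4  -0.3  70.3   8.5]
```

```bash
python3 -m jog '[[[0,0,0],[0,0,0],-1],[[0,0,0],[0,0,0],-1],[[0,0,0],[0,0,0],-1],[[0,0,0],[0,0,0],-1]]' 25; python3 -c "
from h import *
s,M=st(); print(s['wrist_torque'])"
```

```text
time: 12.55
tool_pos: [495.5, 189.1, 85.7]
tcp_rot: [-103.4, 89.8, -96.3]
ft_force: [-4.9, 0.2, -3.3]
finger_gap: 13.5
t 12.55 tcp [495.5 189.1  85.7] jawyaw 7.04 app [-0.    -0.004 -1.   ] F [-4.9  0.2 -3.3] gap 13.5 j [ 15.5   4.3 105.3  -0.2  70.5   8.5]
[0.10677013 0.6451286  0.04549284]
```

```bash
python3 -m jog '[[[-0.0005,0,0],[0,0,0.05],-1],[[-0.0005,0,0],[0,0,0.15],-1],[[-0.0005,0,0],[0,0,0.26],-1],[[-0.0005,0,0],[0,0,0.37],-1],[[-0.0005,0,0],[0,0,0.48],-1]]' 25; python3 -c "
from h import *
s,M=st(); print(s['wrist_torque'])"
```

```text
time: 12.97
tool_pos: [495.7, 189.2, 85.7]
tcp_rot: [-66.8, 89.8, -32.0]
ft_force: [-0.1, 2.1, -7.4]
finger_gap: 13.8
t 12.97 tcp [495.7 189.2  85.7] jawyaw 34.83 app [ 0.002 -0.002 -1.   ] F [-0.1  2.1 -7.4] gap 13.8 j [ 1.540e+01  4.200e+00  1.054e+02 -1.000e-01  7.030e+01 -1.940e+01]
[ 0.38980497 -0.018855   -0.1105974 ]
```

Remaining 22.4° = 0.391 rad.

```bash
python3 -m jog '[[[0,0,0],[0,0,0.1],-1],[[0,0,0],[0,0,0.2],-1],[[0,0,0],[0,0,0.3],-1],[[0,0,0],[0,0,0.391],-1],[[0,0,0],[0,0,0.391],-1]]' 25; python3 -c "
from h import *
s,M=st(); print(s['wrist_torque'])"
```

```text
time: 13.38
tool_pos: [495.8, 189.4, 85.7]
tcp_rot: [-46.7, 89.8, 10.5]
ft_force: [-0.3, 2.7, -10.0]
finger_gap: 13.6
t 13.38 tcp [495.8 189.4  85.7] jawyaw 57.18 app [ 0.003  0.001 -1.   ] F [ -0.3   2.7 -10. ] gap 13.6 j [ 15.4   4.1 105.5  -0.   70.2 -41.8]
[ 0.63994557 -0.09652988  0.02546209]
```

Release and raise, then go to black: shift (−16.1,−82.5), jaw from 57.2 to about 46 (−0.195 rad).

```bash
python3 -m jog '[[[0,0,0],[0,0,0],-0.3],[[0,0,0],[0,0,0],-0.3],[[0,0,0.01],[0,0,0],-0.3],[[0,0,0.03],[0,0,0],-0.3],[[0,0,0.05],[0,0,0],-0.3]]' 25
```

```text
time: 13.8
tool_pos: [496.4, 188.8, 137.7]
tcp_rot: [-60.7, 89.8, -3.9]
ft_force: [0.1, -0.1, 0.4]
finger_gap: 29.8
```

```bash
python3 -m jog '[[[-0.005,-0.027,0],[0,0,-0.06],-0.3],[[-0.01,-0.054,0],[0,0,-0.12],-0.3],[[-0.016,-0.08,0],[0,0,-0.195],-0.3],[[-0.0161,-0.0825,-0.005],[0,0,-0.195],-0.3],[[-0.0161,-0.0825,-0.01],[0,0,-0.195],-0.3]]' 25
python3 - <<'E'
from h import *
s,M=st()
snap('side','s12',(170,230,320,390),4.5)
E
```

```text
time: 14.22
tool_pos: [481.5, 105.4, 128.2]
tcp_rot: [-50.6, 89.6, -5.0]
ft_force: [0.8, -0.6, -0.3]
finger_gap: 30.0
t 14.22 tcp [481.5 105.4 128.2] jawyaw 45.56 app [ 0.008 -0.001 -1.   ] F [ 0.8 -0.6 -0.3] gap 30.0 j [ 6.400e+00 -4.900e+00  1.097e+02 -1.000e-01  7.480e+01 -3.910e+01]
```

View pics/s12.png

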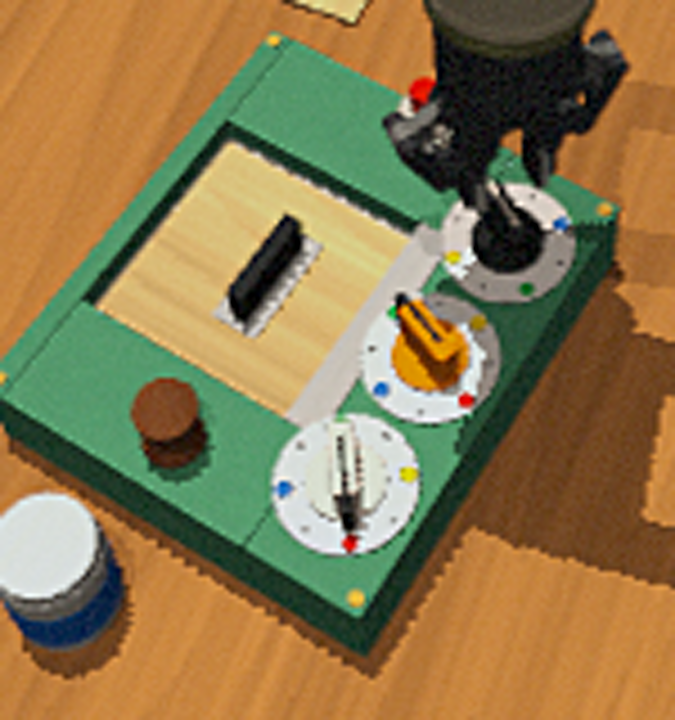

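Orange's nose points at green (392,312). Descending on black.

```bash
python3 -m jog '[[[0,0,-0.01],[0,0,0],-0.3],[[0,0,-0.02],[0,0,0],-0.3],[[0,0,-0.03],[0,0,0],-0.3],[[0,0,-0.04],[0,0,0],-0.3],[[0,0,-0.04],[0,0,0],-0.3]]' 25; python3 -c "
from h import *
st()"
```

```text
time: 14.68
tool_pos: [478.3, 106.7, 83.2]
tcp_rot: [-150.9, 89.9, -105.1]
ft_force: [0.8, -0.7, -0.6]
finger_gap: 29.9
t 14.68 tcp [478.3 106.7  83.2] jawyaw 45.79 app [-0.    -0.001 -1.   ] F [ 0.8 -0.7 -0.6] gap 29.9 j [ 6.600e+00 -1.800e+00  1.118e+02 -1.000e-01  7.000e+01 -3.910e+01]
```

```bash
python3 -m jog '[[[0,0,0],[0,0,0],-1],[[0,0,0],[0,0,0],-1],[[0,0,0],[0,0,0],-1],[[0,0,0],[0,0,0],-1]]' 25; python3 -c "
from h import *
s,M=st(); print(s['wrist_torque'])"
```

```text
time: 15.02
tool_pos: [479.8, 106.7, 85.8]
tcp_rot: [-55.4, 89.8, -9.6]
ft_force: [-0.4, 2.5, -11.1]
finger_gap: 13.4
t 15.02 tcp [479.8 106.7  85.8] jawyaw 45.75 app [ 0.003 -0.001 -1.   ] F [ -0.4   2.5 -11.1] gap 13.4 j [ 6.600e+00 -2.000e+00  1.116e+02 -1.000e-01  7.010e+01 -3.910e+01]
[ 0.36354614 -0.04809924  0.06789389]
```

Turn black from 45.8 to −51.1: −96.9° = −1.69 rad.

```bash
python3 -m jog '[[[0,0,0],[0,0,-0.07],-1],[[0,0,0],[0,0,-0.18],-1],[[0,0,0],[0,0,-0.29],-1],[[0,0,0],[0,0,-0.4],-1],[[0,0,0],[0,0,-0.51],-1]]' 25
```

```text
time: 15.43
tool_pos: [479.5, 106.5, 85.8]
tcp_rot: [-78.8, 89.8, -62.6]
ft_force: [-1.4, 0.9, -8.3]
finger_gap: 13.2
```

```bash
python3 -m jog '[[[0,0,0],[0,0,-0.11],-1],[[0,0,0],[0,0,-0.22],-1],[[0,0,0],[0,0,-0.33],-1],[[0,0,0],[0,0,-0.44],-1],[[0,0,0],[0,0,-0.55],-1]]' 25; python3 -c "
from h import *
s,M=st(); print(s['wrist_torque'])"
```

```text
time: 15.85
tool_pos: [479.1, 106.5, 85.8]
tcp_rot: [-91.1, 89.7, -106.4]
ft_force: [-3.4, 0.7, -7.0]
finger_gap: 13.4
t 15.85 tcp [479.1 106.5  85.8] jawyaw -15.3 app [-0.001 -0.004 -1.   ] F [-3.4  0.7 -7. ] gap 13.4 j [  6.7  -1.8 111.5  -0.3  70.4  22.1]
[0.28837359 0.68523316 0.0572874 ]
```

Remaining −35.8° = −0.625 rad.

```bash
python3 -m jog '[[[0,0,0],[0,0,-0.11],-1],[[0,0,0],[0,0,-0.22],-1],[[0,0,0],[0,0,-0.33],-1],[[0,0,0],[0,0,-0.44],-1],[[0,0,0],[0,0,-0.54],-1]]' 25
```

```text
time: 16.27
tool_pos: [478.8, 106.7, 85.8]
tcp_rot: [-89.9, 89.6, -136.1]
ft_force: [-5.2, 1.8, -4.7]
finger_gap: 13.4
```

```bash
python3 -m jog '[[[0,0,0],[0,0,-0.06],-1],[[0,0,0],[0,0,-0.085],-1],[[0,0,0],[0,0,-0.085],-1]]' 25; python3 -c "
from h import *
s,M=st(); print(s['wrist_torque'])"
```

```text
time: 16.52
tool_pos: [478.9, 106.8, 85.8]
tcp_rot: [-88.7, 89.6, -139.6]
ft_force: [-5.7, 2.1, -5.8]
finger_gap: 13.4
t 16.52 tcp [478.9 106.8  85.8] jawyaw -50.91 app [-0.005 -0.004 -1.   ] F [-5.7  2.1 -5.8] gap 13.4 j [  6.7  -1.6 111.3  -0.2  70.6  57.7]
[ 0.42347374  0.85958871 -0.0598759 ]
```

```bash
python3 -m jog '[[[0,0,0],[0,0,0],-0.3],[[0,0,0],[0,0,0],-0.3],[[0,0,0.01],[0,0,0],-0.3],[[0,0,0.035],[0,0,0],-0.3],[[0,0,0.065],[0,0,0],-0.3]]' 25
```

```text
time: 16.93
tool_pos: [479.5, 106.2, 151.7]
tcp_rot: [-77.0, 89.6, -127.9]
ft_force: [0.7, -0.0, 0.8]
finger_gap: 29.9
```

```bash
python3 -m jog '[[[0,0,0.035],[0,0,0],-0.3],[[-0.005,-0.01,0.07],[0,0,0],-0.3],[[-0.01,-0.04,0.1],[0,0,0],-0.3],[[-0.015,-0.075,0.11],[0,0,0],-0.3],[[-0.02,-0.11,0.11],[0,0,0],-0.3]]' 25
```

```text
time: 17.35
tool_pos: [462.6, -4.6, 268.0]
tcp_rot: [17.3, 89.4, -33.4]
ft_force: [0.1, 1.1, -0.6]
finger_gap: 29.9
```

```bash
python3 -m jog '[[[0,-0.035,0],[0,0,0],-0.3],[[0,-0.07,0],[0,0,0],-0.3],[[0,-0.105,0],[0,0,0],-0.3],[[0,-0.14,0],[0,0,0],-0.3],[[0,-0.17,0],[0,0,0],-0.3]]' 25;  python3 - <<'E'
from h import *
s,M=st()
snap('side','s13',(160,230,320,380),5)
snap('top','t13',(90,140,260,270),4.5)
E
```

```text
time: 17.77
tool_pos: [460.5, -176.1, 263.6]
tcp_rot: [-26.5, 89.6, -77.3]
ft_force: [0.6, 1.4, -0.4]
finger_gap: 29.9
t 17.77 tcp [ 460.5 -176.1  263.6] jawyaw -50.85 app [ 0.001 -0.006 -1.   ] F [ 0.6  1.4 -0.4] gap 29.9 j [-26.7 -10.  100.   -0.3  89.8  24.2]
```

View pics/s13.png

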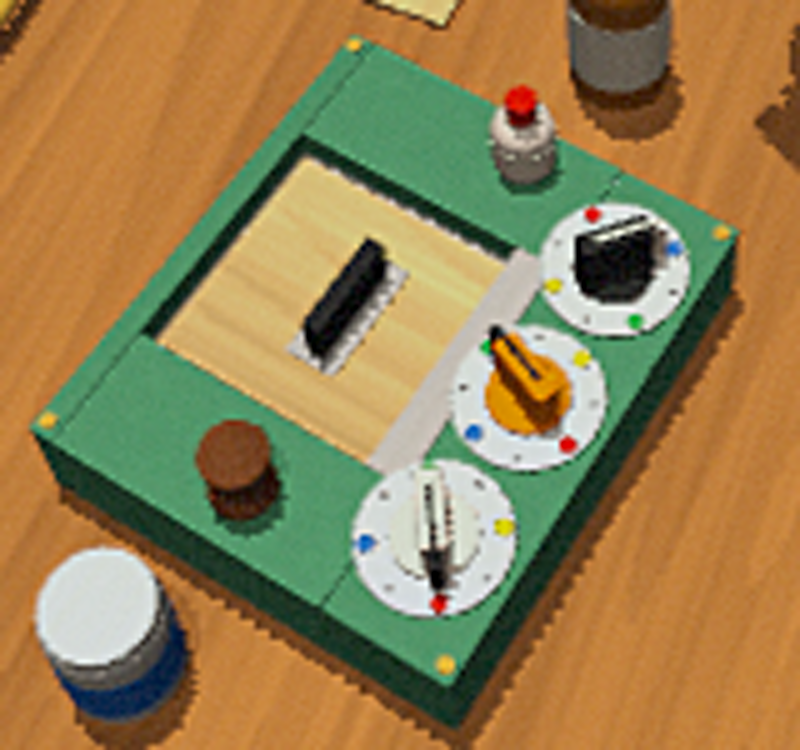

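View pics/t13.png

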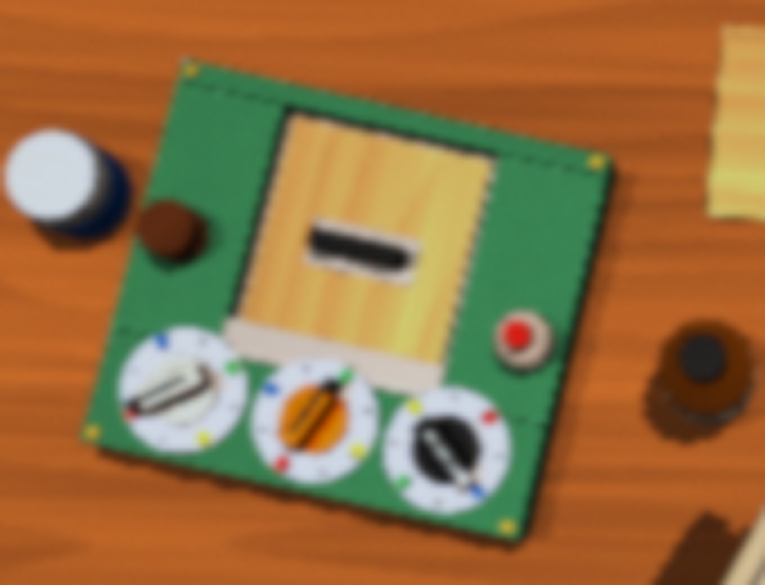

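Run:
```python
from dial import *
AX={d:AX[d]+[.5,1.5,0] for d in AX}
import dial; dial.AX=AX
L=[]
for d,a,rd in (('white',117,117),('orange',-32.8,147.2),('black',-141.1,-51.1)):
    T=[]
    for cam,rw in (('top','t13'),('side','s13')):
        ov(f'pics/{rw}_raw.png',cam,f'x_{cam}',d,a,rd,8,16); im=cv2.imread(f'pics/x_{cam}.png'); T.append(np.vstack([im[:,:256],im[:,256:]]) if False else im)
    L.append(np.vstack(T))
cv2.imwrite('pics/fin.png',np.hstack([cv2.resize(l,(266,266),interpolation=cv2.INTER_AREA) for l in L]))
L2=np.vstack([np.hstack([l[:256,:256] for l in L]),np.hstack([l[256:,:256] for l in L])]); cv2.imwrite('pics/fin.png',L2)
L2=np.vstack([np.hstack([l[:256,256:] for l in L]),np.hstack([l[256:,256:] for l in L])]); cv2.imwrite('pics/fin2.png',L2)
```

```text
(no output)
```

View pics/fin.png

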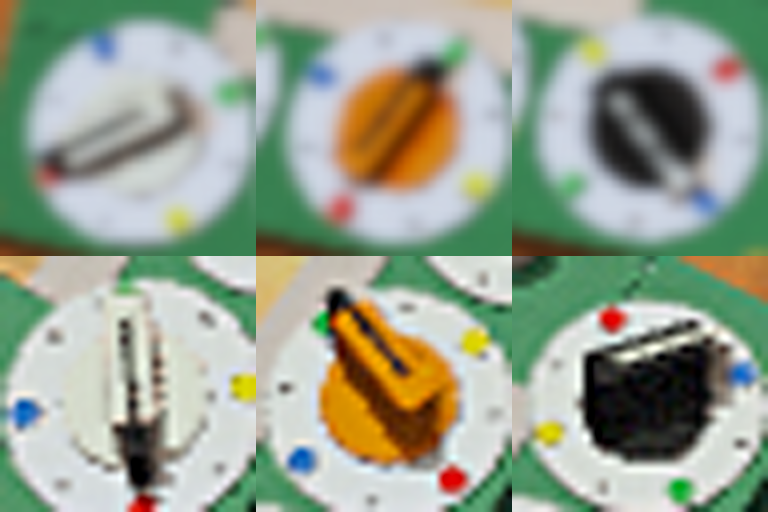

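View pics/fin2.png

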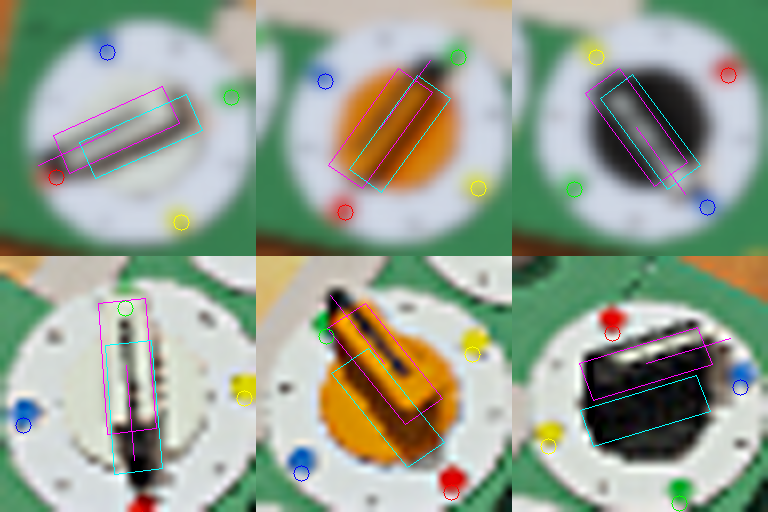

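All three bars run parallel to the target overlay in both views. Handing in.

```bash
python3 -c "
from h import *
print(order.hand_in())"
```

```text
the job is handed in; nothing more can be done
None
```

The job is handed in: the case is closed and the lock is set, at about 18 s of the 70 s allowed. The hand-in reports no verdict.

**Hatch:** I took the board nearest the base, carried it over the varnish, and tilted it about 13° to go under the lip. I slid it in, laid it flat until it touched the ledges, and let go. The last pictures from both cameras show it flat in the well with its robot-side edge under the lip.

**Dials:** I then turned them one at a time.

| Dial | Dot | Nose angle from the grip at release | Angle measured for the dot |
|---|---|---|---|
| White | red | 117.2° | 117.0° |
| Orange | green | −32.8° | −32.8° |
| Black | blue | −140.9° | −141.1° |

In the final pictures all three bars run parallel to their target directions.

**Bystanders and forces:** The spool, glue, varnish and tin look unmoved. The wrist force read no more than about 17 N at the end of any move, and the robot ended well clear, touching nothing.

**What disagreed:**
- **Cameras:** They placed the case about 5 mm apart in y. I corrected this by measuring the held board against the arm's own position. At the end a leftover offset of 1–2 mm remained between the two views.
- **Hatch position:** By the arm's reading, the hatch sat about 3 mm beyond its ideal spot in x before I nudged it 2 mm back, still within its 6 mm of play.

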